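# Unnest a terminal tray and lock it on the stack

### The arm

A 6-joint arm with a two-finger parallel gripper is mounted at the origin on the work surface. World frame = base frame: x ahead of the robot, y to its left, z up, the work surface at z = 0. Lengths are in m, angles in rad, forces in N, time in s.
With the tool pointing down it reaches from about 0.375 to 0.9 m from the base axis. Payload 3.1 kg.
Tool frame: the origin (TCP) lies on the centre line of the jaws, within the pads' length; the fingertips stand robot.finger_overhang ahead of it and the grasp point (between the pads) lies 2 mm behind it (robot.finger_overhang is the distance from the TCP to the fingertips, in m); z points along the fingers, y is the direction in which the jaws open and shut (so a half turn about z gives the same grasp; the last joint's range is limited). The gripper opens to 87 mm and grips with 3 to 60 N. Pads are 19 mm wide; open, the fingers measure 117 mm over their backs; the gripper's body (75 mm by 190 mm) begins 51 mm behind the grasp point.
Start: joints at [-0.178, 0.527, 1.433, -0, 1.181, -0.178], TCP at [0.625, 0, 0.24] pointing down, gripper open.
Joint ranges: [-3.08, 3.08], [-0.75, 2.2], [0.22, 2.44], [-1.43, 4.57], [0, 2.65], [-2.85, 2.85]. Speed limits (rad/s): [2.79, 2.79, 3.14, 3.14, 3.14, 3.14].

### API

Orientations are given as a unit quaternion [x, y, z, w].
In Python, from rig import robot gives the robot as it stands. The module is installed in compiled form; this text tells all that it offers.
- The arm moves only by the tool step_arm, never from a script. Its arguments are lists of equal length, an entry for each row: "slide": the shift along the tool's x, y, z in mm, a list of three; "twist": the turn about the tool's z in degrees. A call has 1 to 20 rows; each row shifts and turns the commanded pose from where the row before left it, along the tool's axes as they then stand; what a row does not reach is not made up. A row lasts 1/12 s, in which the tool goes at most 41.7 mm and 7.16 degrees, less where a joint would pass 70% of its speed; a pose out of reach is approached as far as the arm can. A call is refused whole if a number of a shift passes 41.7 or a number of a turn 7.16, either way. A call with a gripper value outside its range is refused whole. "jaw" is the finger opening in mm, from 0 to 87, set as the call begins (left out, the last holds). The fingers move at their own pace and stop on an object; "force" is the grip in N (left out, the last holds). Time passes only in rows, so rows that do not move let the fingers close. It gives the time, the measured TCP pose, the force and the opening at its end, in the units of the state.
- robot.get_obs(): the state, without advancing time (a new reading comes with each control period).
- robot.camera(name): name is "scene" or "side" or "wrist"; returns a dict with "color" (480x640x3 uint8, blue, green, red), "depth" (480x640 float32, m along the optical axis (not along the pixel's ray), 0 where there is no reading), "camera_matrix" (3x3 intrinsics, pixels), "origin" and "orientation" of the camera in the world. Camera axes: x right, y down, z forward; pixel columns grow to the right and rows downward; lengths in m; the calibration is good to about 2 mm. The wrist camera is an equidistant fisheye: a pixel r from the principal point sees the ray r / f radians off the axis. A picture is of the moment at which its call begins.
- robot.hand_in(): hands the job in, once; it reports no verdict.
The state is a dict: "time": time; "q": joint angles; "joint_velocities": joint speeds; "joint_torque": joint torques, N m; "position": TCP position; "tool_rot": TCP orientation; "ft_force": force on the tool from outside, world axes, zero at the start; "moment": the same for the moment, N m; "grip_width": finger opening in m.
Only numpy, scipy, OpenCV 4.12 (cv2) and the standard library are available. Lean on these libraries where they do the work, as an engineer would, in place of code of your own. Each camera call takes 0.05 s, during which the arm holds its last target.

### The job

Lift the top tray out of the nested pair, turn it end for end so that its low end lies over the tall end of the filled tray, stand its feet on that tray's rim and slide it under the lug lips until it stops. Then, still holding it, tug it straight up for a moment with about 8 N over its own weight (the lips may crack at 25 N) to make sure they hold it (reseat it if it lifts free), and let go. Keep it upright, don't ram or wrench the trays, and leave the other tray of the pair and the things lying about where they are.

Things in the scene. Friction and masses are not known exactly. Their poses are not given: they have to be found in the camera images.
- tray: Pale grey plastic tray, top one of the nested pair, loose, 0.3 kg (+-a third). All three trays have one shape: 200 long (x), 68 wide (y) at the rim, 60 high; walls lean in to a 184 x 50 bottom; one end wall 60 high (-x), the other low, 30 (+x). Origin: centre of the underside; x towards the LOW end, z up.
- tray_grip (a point): Where to pinch the tray, across its width: centre line, mid-length, z=51 in its frame. The side walls end in upright rim bands there, z=45 to 60, outer faces 68 apart, 3 thick; nothing else sticks out within 28 of mid-length.
- tray_low_end (a point): middle of the top edge of this tray's low end: x=+95, z=30 in its frame
- tray_feet (a point): Point between the tray's pair of feet nearer the tall end: x=-70, z=0 in its frame; the other pair is at x=+40. The four feet are tabs at the very bottom, z=0 to 6, 16 long in x, reaching out to 37 either side of the centre line. The tray stands on them.
- base_tray: The filled tray: same shape, axes and origin as tray (x towards its low end), standing alone, screwed to the bench, with terminal blocks in it up to 20 high. Its lugs hold a tray turned end for end; put on the SAME way round, a tray would drop its feet in the wall slots and nest.
- base_slot (a point): Point between the filled tray's pair of wall slots near its tall end: x=-70, z=60 in its frame; another pair at x=+40. Slots are 22 wide, open at the top, bottom at z=30: the feet of a tray the same way round sink into them.
- base_lug (a point): Point between the filled tray's lugs near its low end: x=+70, z=60; another pair at x=-40. A lug is outside the rim on each side: shelf level with the rim top (z=60), upright cheek 39.5 from the centre line, lip on top, and a stop wall facing +x, 8 to the -x side of the lug's centre. Open towards +x.
- base_lips: The lugs' four lips, one body, frame as base_tray: each 16 long in x, 33 to 42.5 off the centre line, underside z=69, top 72. The 6 high feet pass below with 3 spare in height and 2.5 to each side. Pulling the seated tray up brings its feet against them after at most 3; they are stiff, about 30 N per mm.
- base_land (a point): Where the turned tray's origin comes down: x=+22, z=60 in base_tray's frame (+18 to +24 will do). Its feet then stand on the rim beside the lugs, clear of the lips.
- base_home (a point): Where the turned tray's origin ends: x=0, z=60 in base_tray's frame. Slide it there from base_land in base_tray's -x direction; the feet run under the lips and meet the stop walls.
- lower_tray: The other tray of the nested pair, same shape, 0.45 kg, loose on the bench, the top tray nested in it 30 up and the same way round. Origin: centre of its underside. It stays where it is.
- breaker: bystander, loose: white two-pole breaker, 70 x 35 x 62 high, standing on the bench between the trays; origin under its centre
- terminal: bystander, loose: orange and grey terminal, 50 x 30 x 40 high, standing between the trays; origin under its centre
- driver: bystander, loose: red-handled screwdriver 190 long, lying at the left side of the bench; origin under its middle
- socket: bystander, loose: red round plug socket, 68 across, 60 high, at the right side; origin under its centre
Not all that is in view belongs to the job. What is shaped like the tray but red is not meant.

How it is judged:
On the way, in this order (a step that is already met when the one before it is completed fails the run):
1. the top tray is lifted clear of the tray it was nested in (z of tray in the frame of lower_tray above 0.08 m), for 0.1 s.
2. the tray, turned end for end, stands on the filled tray's rim with its feet home under the lips (origin within 5 mm of straight over the filled tray's, 57.5 to 64.5 mm above it) (x of tray in the frame of base_tray between -0.005 and 0.005 m and y of tray in the frame of base_tray between -0.005 and 0.005 m and z of tray in the frame of base_tray between 0.0575 and 0.0645 m and x of tray_low_end in the frame of base_tray below -0.085 m), for 0.2 s.
3. a tug upward: the seated tray's feet bear on the lips with more than 3 N (all of step 2 and contact force between base_lips and tray above 3 N), for 0.1 s.
At the end, for the whole second after the job is handed in: The tray is on the filled tray, low end over its tall end, level within 0.06 rad, at rest, origin within 5 mm (x, y) of over the filled tray's and 57.5 to 64.5 mm above it, released. Pair's other tray within 60 mm, and breaker, terminal, screwdriver and socket within 50 mm, of their starts (all of step 2 and angle between tray's own z axis and vertical below 0.06 rad and linear speed of tray below 0.02 m/s and distance of lower_tray from where it was at the start of the episode below 0.06 m and distance of each of breaker, terminal, driver, socket from where it was at the start of the episode below 0.05 m); the robot touches nothing.
It fails at once if the tray is rammed against the filled tray (more than 80 N) (contact force between base_tray and tray above 80 N).
It fails at once if the lips are wrenched: more than 25 N on them (contact force between base_lips and tray above 25 N).
It fails at once if the tray is tipped by more than 0.6 rad (angle between tray's own z axis and vertical above 0.6 rad).
It also fails if it takes over 51 s, if anything falls off the work surface, if the arm or the gripper's body presses on something with over 40 N, if the wrist force passes 120 N, or if a joint passes its speed limit or range.

## Working session

There is one attempt and no reset: what is moved stays moved. The work goes in short steps, Python scripts to look and compute and a tool call to move; the robot and the scene stay as the last step left them, time stands still between calls to the robot, and variables do not carry over. Pictures are saved under pics/ and viewed, and the job is handed in when it is done.

Besides the shell and the picture viewer there is one more tool, called after "Call:" as a command line: name --pt "numbers of a row" for each row, then --argument value for the rest. step_arm: Moves the arm, as the interface text tells. Its arguments: {"type":"object","properties":{"slide":{"type":"array","items":{"type":"array","items":{"type":"number"}}},"twist":{"type":"array","items":{"type":"number"}},"jaw":{"type":"number"},"force":{"type":"number"}},"required":["slide","twist"]}

```bash
ls; mkdir -p pics; cat > h.py <<'E'
import numpy as np,cv2
from scipy.spatial.transform import Rotation as R
from rig import robot
def snap(n,f=None):
    c=robot.camera(n)
    if f: cv2.imwrite('pics/'+f,c['color'])
    np.savez('/tmp/%s.npz'%(f or n),**{k:np.asarray(v) for k,v in c.items()})
    return c
def pts(c):
    K=np.array(c['camera_matrix']);d=c['depth'];h,w=d.shape
    u,v=np.meshgrid(np.arange(w),np.arange(h))
    P=np.stack([(u-K[0,2])/K[0,0]*d,(v-K[1,2])/K[1,1]*d,d],-1)
    return P@R.from_quat(c['orientation']).as_matrix().T+np.array(c['origin'])
E
python3 - <<'E'
from h import *
for n in ['scene','side','wrist']:
    c=snap(n,n+'0.png'); print(n,np.array(c['camera_matrix']).round(1).tolist(),c['origin'],c['orientation'],(c['depth']>0).mean())
o=robot.get_obs();print(o, robot.finger_overhang)
E
```

```text
pics
scene [[468.5, 0.0, 322.1], [0.0, 468.5, 239.0], [0.0, 0.0, 1.0]] [1.32680656 0.21323727 0.64765946] [ 0.54285504  0.69632649 -0.3707543  -0.28806089] 0.9958235677083334
side [[482.0, 0.0, 314.6], [0.0, 482.0, 233.1], [0.0, 0.0, 1.0]] [ 0.3832731  -0.76751214  1.01794924] [ 0.93843083 -0.05773616  0.03040578 -0.33924858] 0.9959602864583333
wrist [[371.6, 0.0, 316.5], [0.0, 371.6, 235.5], [0.0, 0.0, 1.0]] [0.62546721 0.08094695 0.38366145] [ 9.89145975e-01 -5.32947352e-05 -9.97708363e-04  1.46932779e-01] 0.995341796875
{'time': 0.15, 'q': array([-1.78489765e-01,  5.28294112e-01,  1.43360725e+00, -4.27298964e-05,
        1.18138063e+00, -1.78499203e-01]), 'joint_velocities': array([ 0.00114474, -0.00148723, -0.00458836, -0.00043773, -0.00023184,
       -0.00010372]), 'joint_torque': array([ 9.14956272e-04, -4.40429199e+01, -1.76841742e+01,  6.33679633e-02,
        5.52540855e-02, -1.06930895e-04]), 'position': array([6.24468718e-01, 1.20121875e-04, 2.38771139e-01]), 'tool_rot': array([ 7.07097445e-01,  7.07115613e-01, -4.97965593e-04, -6.82554808e-04]), 'ft_force': array([-0.06123571, -0.42872123,  0.1358645 ]), 'moment': array([-0.04559052,  0.00201257,  0.00689808]), 'grip_width': 0.08705579572145651} 0.017
```

View pics/scene0.png

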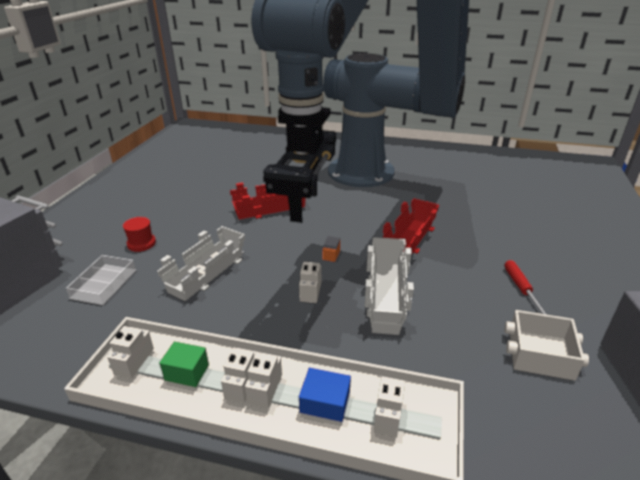

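View pics/side0.png

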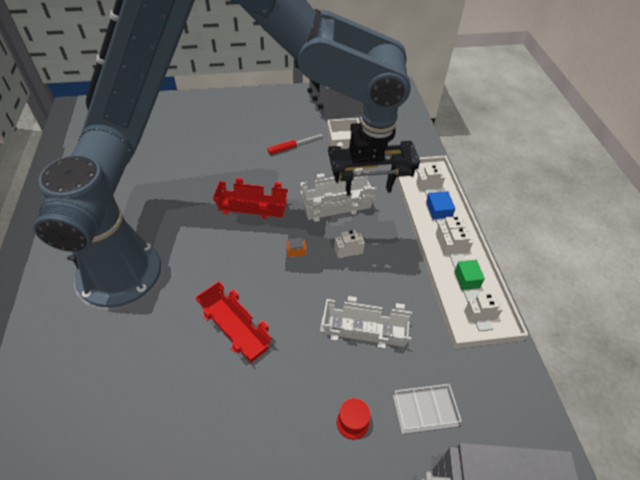

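View pics/wrist0.png

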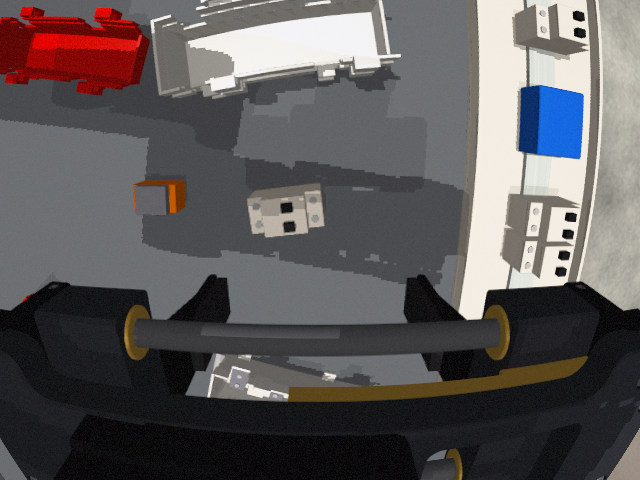

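The nested pair is at side px (338,197) and the filled tray at (366,323). Next I'll build a top-down height map from depth.

```bash
cat > map.py <<'E'
from h import *
import sys
X0,X1,Y0,Y1,s=0.35,0.85,-0.4,0.4,0.001
H=np.zeros((int((X1-X0)/s),int((Y1-Y0)/s)))
C=np.zeros(H.shape+(3,),np.uint8)
for n in ['scene','side']:
    c=dict(np.load('/tmp/%s0.png.npz'%n)); P=pts(c); col=c['color']
    m=(P[...,2]<0.14)&(P[...,2]>-.02)&(c['depth']>0)
    Q=P[m];cc=col[m]
    i=((Q[:,0]-X0)/s).astype(int); j=((Q[:,1]-Y0)/s).astype(int)
    k=(i>=0)&(i<H.shape[0])&(j>=0)&(j<H.shape[1])
    i,j,Q,cc=i[k],j[k],Q[k],cc[k]
    o=np.argsort(Q[:,2]); H2=np.zeros_like(H); H2[i[o],j[o]]=Q[o,2]
    C2=np.zeros_like(C); C2[i[o],j[o]]=cc[o]
    im=cv2.applyColorMap((np.clip(H2/0.1,0,1)*255).astype(np.uint8),cv2.COLORMAP_JET)
    big=cv2.resize(im[::-1,::-1],None,fx=1,fy=1); cv2.imwrite('pics/map_%s.png'%n,big)
    np.save('/tmp/H_%s.npy'%n,H2)
    # clusters of white high points
    wh=(Q[:,2]>0.05)&(cc.min(1)>110)
    for nm,(xa,xb,ya,yb) in dict(pair=(.5,.8,.08,.3),base=(.5,.8,-.3,-.08)).items():
        w=wh&(Q[:,0]>xa)&(Q[:,0]<xb)&(Q[:,1]>ya)&(Q[:,1]<yb)
        q=Q[w]; print(n,nm,w.sum(),np.percentile(q,[1,50,99],axis=0).round(3).tolist())
        if w.sum()>20: print(cv2.minAreaRect((q[:,:2]*1000).astype(np.float32)))
E
python3 map.py
```

```text
scene pair 1196 [[0.501, 0.116, 0.051], [0.645, 0.175, 0.076], [0.689, 0.212, 0.105]]
((592.7443237304688, 161.2861328125), (191.89210510253906, 84.79483795166016), 7.542113304138184)
scene base 551 [[0.501, -0.298, 0.05], [0.595, -0.243, 0.061], [0.693, -0.179, 0.075]]
((590.949951171875, -237.47946166992188), (87.15899658203125, 200.17674255371094), 72.768310546875)
side pair 1156 [[0.502, 0.11, 0.051], [0.578, 0.139, 0.069], [0.682, 0.204, 0.104]]
((589.392578125, 157.81607055664062), (188.20718383789062, 90.4482421875), 7.880159378051758)
side base 604 [[0.501, -0.299, 0.05], [0.586, -0.231, 0.059], [0.689, -0.184, 0.074]]
((589.3604736328125, -240.0326690673828), (88.01421356201172, 197.51028442382812), 73.8823471069336)
```

View pics/map_scene.png

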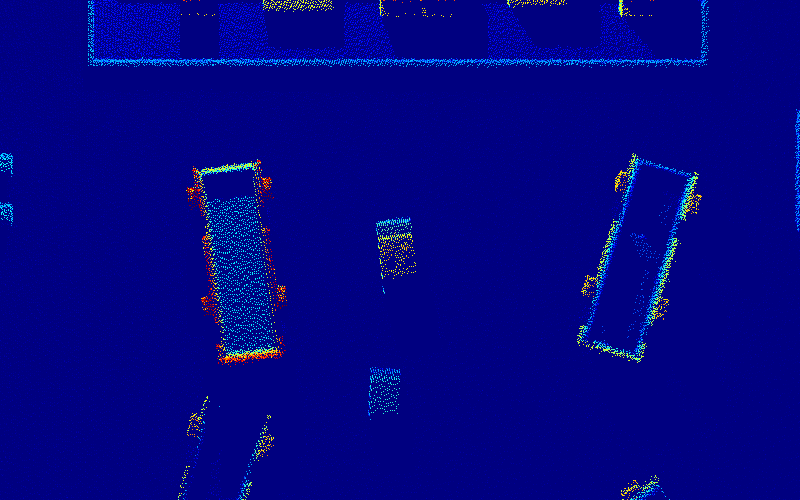

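View pics/map_side.png

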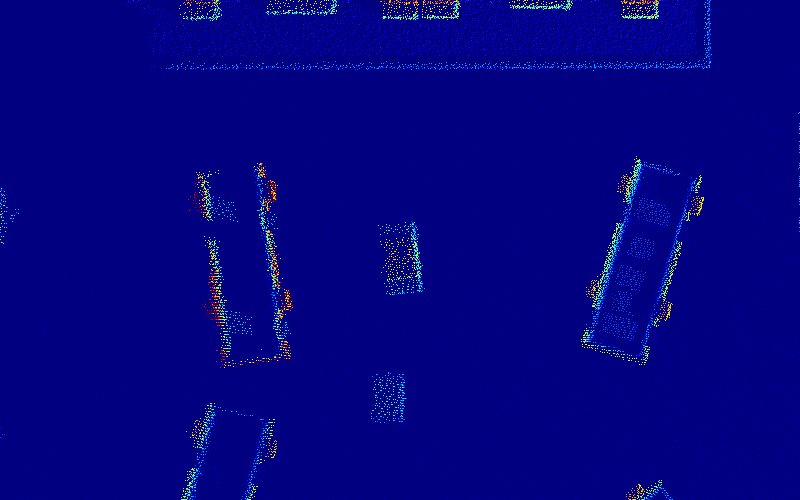

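Call:
step_arm --pt "-40 0 0" --pt "-40 0 0" --pt "-40 0 0" --pt "-40 0 0" --pt "-40 0 0" --pt "-40 0 0" --pt "-40 0 0" --pt "-20 -20 0" --pt "0 -10 0" --pt "0 0 0" --pt "0 0 0" --twist '[0,0,0,0,0,0,0,0,0,0,0]'

```text
time: 1.07
position: [0.5946, -0.3, 0.2392]
tool_rot: [0.708, 0.707, 0.0, -0.001]
ft_force: [0.7, -0.2, 0.6]
grip_width: 0.0874
```

```bash
python3 - <<'E'
from h import *
o=robot.get_obs();print(o['time'],o['position'],o['joint_velocities'].round(3))
snap('wrist','wb.png');snap('scene','sb.png');snap('side','db.png')
E
```

```text
1.0667 [ 0.59457802 -0.29997962  0.23916893] [ 0.029 -0.001 -0.016  0.001 -0.004 -0.   ]
```

Call:
step_arm --pt "40 0 0" --pt "40 0 0" --pt "40 0 0" --pt "40 0 0" --pt "40 0 0" --pt "40 0 0" --pt "40 0 0" --pt "40 0 0" --pt "40 0 0" --pt "20 0 0" --pt "0 0 0" --pt "0 0 0" --twist '[0,0,0,0,0,0,0,0,0,0,0,0]'

```text
time: 2.22
position: [0.5949, 0.0824, 0.2397]
tool_rot: [0.705, 0.709, 0.0, 0.0]
ft_force: [0.7, -0.4, 0.6]
grip_width: 0.0872
```

```bash
python3 - <<'E'
from h import *
o=robot.get_obs();print(o['time'],o['position'],o['joint_velocities'].round(3))
snap('wrist','wp.png');snap('scene','sp.png');snap('side','dp.png')
E
```

```text
2.2167 [0.59494613 0.08243349 0.23973034] [-0.051  0.003  0.001 -0.012 -0.003 -0.004]
```

View pics/wb.png

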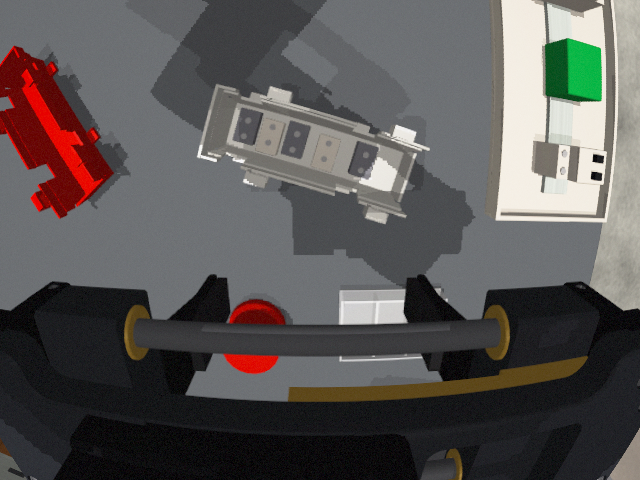

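View pics/wp.png

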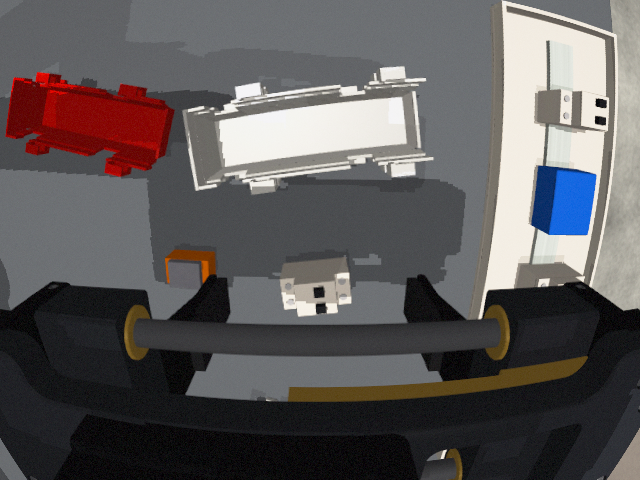

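The base tray spans px (198,85)–(428,222) in the first wrist view, with its low end at the right. The pair spans (183,65)–(433,190) in the second, also with its low end at the right. I'll locate the four lip tops of each tray in each view.

```bash
cat >> h.py <<'E'
def wpts(c):
    K=np.array(c['camera_matrix']);d=c['depth'];h,w=d.shape
    u,v=np.meshgrid(np.arange(w),np.arange(h))
    a=(u-K[0,2])/K[0,0];b=(v-K[1,2])/K[1,1];r=np.hypot(a,b)+1e-12
    t=np.tan(np.minimum(r,1.4))/r
    P=np.stack([a*t*d,b*t*d,d],-1)
    return P@R.from_quat(c['orientation']).as_matrix().T+np.array(c['origin'])
def load(f):
    c=dict(np.load('/tmp/%s.npz'%f));return c
E
cat > fit.py <<'E'
from h import *
def lips(f,wr,zc,box,tol=.005):
    c=load(f);P=(wpts if wr else pts)(c);col=c['color'].astype(int)
    m=(abs(P[...,2]-zc)<tol)&(col.min(2)>90)&(P[...,0]>box[0])&(P[...,0]<box[1])&(P[...,1]>box[2])&(P[...,1]<box[3])
    m=cv2.morphologyEx(m.astype(np.uint8),cv2.MORPH_OPEN,np.ones((2,2)))
    n,l,s,ce=cv2.connectedComponentsWithStats(m)
    for i in range(1,n):
        if s[i,4]>15:
            q=P[l==i]; print(f,s[i].tolist(),q.mean(0).round(4)*1000,'ext',(np.percentile(q,97,axis=0)-np.percentile(q,3,axis=0)).round(4)*1000)
B=(.47,.72,-.36,-.15);A=(.47,.72,.06,.25)
for f,w in (('wb.png',1),('sb.png',0),('db.png',0),('side0.png',0),('scene0.png',0)): lips(f,w,.072,B,.004)
print()
for f,w in (('wp.png',1),('sp.png',0),('dp.png',0),('side0.png',0),('scene0.png',0)): lips(f,w,.102,A,.004)
E
python3 fit.py
```

```text
wb.png [268, 88, 25, 15, 261] [ 565.  -192.8   74.2] ext [17.7 10.5 14.3]
wb.png [393, 126, 24, 17, 255] [ 670.8 -224.5   67.6] ext [36.7 12.  72.1]
wb.png [245, 171, 23, 18, 252] [ 543.1 -264.7   69. ] ext [19.3 23.4 73.5]
wb.png [366, 207, 24, 18, 246] [ 649.4 -297.7   66.7] ext [32.  31.3 73.6]
sb.png [200, 232, 9, 5, 30] [ 530.8 -264.9   62.5] ext [110.2  54.7  73.4]
sb.png [226, 241, 9, 7, 39] [ 557.8 -189.6   65.6] ext [66.8 24.4 47.3]
sb.png [162, 256, 11, 7, 41] [ 642.3 -294.3   66.4] ext [79.1 46.1 61.2]
sb.png [189, 267, 10, 8, 49] [ 667.7 -219.8   68.7] ext [24.3 10.2 13.2]
db.png [397, 305, 8, 5, 29] [ 671.2 -220.5   60.5] ext [37.3 42.1 75.9]
db.png [345, 326, 9, 6, 42] [ 541.6 -265.6   68.3] ext [19.5 11.5 21.1]
db.png [395, 334, 9, 6, 39] [ 647.5 -297.    67.6] ext [20.3 12.  24.3]
side0.png [349, 298, 8, 5, 30] [ 565.1 -188.5   60.7] ext [29.7 46.1 74.8]
side0.png [397, 305, 8, 5, 32] [ 670.9 -220.8   61.2] ext [37.4 43.5 73.8]
side0.png [345, 326, 9, 6, 40] [ 541.5 -265.6   68.5] ext [18.8 11.5 20.6]
side0.png [395, 334, 9, 6, 40] [ 647.5 -297.    67.6] ext [21.5 11.
[... 924 characters left out ...]
540.9 189.7  97.7] ext [15.8 11.9 14.1]
dp.png [325, 194, 8, 5, 28] [551.7 113.   99.2] ext [20.8 12.  14.5]
side0.png [356, 170, 7, 3, 16] [655.8 221.9  78.9] ext [ 47.4 108.9 105.4]
side0.png [320, 175, 5, 4, 16] [548.2 208.7  80. ] ext [ 30.1 110.5 104.3]
side0.png [365, 187, 7, 4, 23] [661.6 128.3  98.9] ext [20.3 15.  15.5]
side0.png [325, 194, 8, 5, 28] [552.  113.3  99. ] ext [19.9 11.3 12.6]
scene0.png [369, 246, 6, 8, 33] [548.8 119.6  98.2] ext [51.5  6.  30.6]
scene0.png [407, 249, 5, 7, 32] [517.1 194.1  82.9] ext [140.7   7.  103.7]
scene0.png [367, 280, 7, 9, 43] [658.2 134.5  98.3] ext [51.4  7.7 29.6]
scene0.png [408, 283, 7, 9, 50] [634.1 209.   86.8] ext [137.4  11.7 104. ]
```

```bash
cat >> h.py <<'E'
def rays(c,u,v,wr):
    K=np.array(c['camera_matrix']);a=(u-K[0,2])/K[0,0];b=(v-K[1,2])/K[1,1]
    if wr:
        r=np.hypot(a,b)+1e-12; d=np.stack([a/r*np.sin(r),b/r*np.sin(r),np.cos(r)],-1)
    else: d=np.stack([a,b,np.ones_like(a)],-1)
    return d@R.from_quat(c['orientation']).as_matrix().T
def cast(c,u,v,z,wr):
    d=rays(c,np.asarray(u,float),np.asarray(v,float),wr);o=np.array(c['origin'])
    return o+d*((z-o[2])/d[...,2])[...,None]
def lipfit(f,wr,zc,box,tol=.004,amin=15):
    c=load(f);P=(wpts if wr else pts)(c);col=c['color'].astype(int)
    m=(abs(P[...,2]-zc)<tol)&(col.min(2)>90)&(P[...,0]>box[0])&(P[...,0]<box[1])&(P[...,1]>box[2])&(P[...,1]<box[3])
    n,l,s,ce=cv2.connectedComponentsWithStats(m.astype(np.uint8))
    i=[i for i in range(1,n) if s[i,4]>amin]; i=sorted(i,key=lambda k:-s[k,4])
    out=[]
    for k in i:
        v,u=np.where(l==k); q=cast(c,u,v,zc,wr); out.append((s[k,4],q.mean(0)[:2]*1000))
    return out
def rigid(L):
    # L: list of xy for lips; model by nearest order
    L=np.array(L)[:4]; M=np.array([[70,37.75],[70,-37.75],[-40,37.75],[-40,-37.75]])
    i=np.argsort(-L[:,0]); hi=L[i[:2]]; lo=L[i[2:]]
    hi=hi[np.argsort(-hi[:,1])]; lo=lo[np.argsort(-lo[:,1])]
    D=np.vstack([hi,lo]); mc=M.mean(0);dc=D.mean(0)
    Rr,_=R.align_vectors(np.c_[D-dc,np.zeros(4)],np.c_[M-mc,np.zeros(4)])
    yaw=Rr.as_rotvec()[2]; r=np.array([[np.cos(yaw),-np.sin(yaw)],[np.sin(yaw),np.cos(yaw)]])
    t=dc-r@mc; res=D-(M@r.T+t)
    return t,np.degrees(yaw),res
E
cat > fit.py <<'E'
from h import *
B=(.47,.72,-.36,-.15);A=(.47,.72,.06,.25)
for z,b,fs in ((.072,B,(('wb.png',1),('sb.png',0),('db.png',0),('side0.png',0))),(.102,A,(('wp.png',1),('sp.png',0),('dp.png',0),('side0.png',0)))):
  for f,w in fs:
    L=lipfit(f,w,z,b); print(f,[(a,p.round(1).tolist()) for a,p in L])
    if len(L)>=4:
        t,y,r=rigid([p for a,p in L]); print('   ',t.round(1),round(y,2),r.round(1).tolist())
E
python3 fit.py
```

```text
wb.png [(np.int32(265), [564.0, -191.8]), (np.int32(258), [668.9, -223.6]), (np.int32(254), [542.7, -263.3]), (np.int32(248), [647.4, -295.4])]
    [ 591.4 -239.2] -16.86 [[-0.4, -0.3], [-0.0, 0.2], [-0.1, -0.3], [0.5, 0.4]]
sb.png [(np.int32(50), [668.8, -221.0]), (np.int32(42), [646.4, -293.4]), (np.int32(40), [563.3, -189.1]), (np.int32(31), [540.2, -261.3])]
    [ 590.3 -236.8] -17.03 [[0.5, 0.2], [0.2, 0.0], [0.2, -0.1], [-0.8, -0.1]]
db.png [(np.int32(44), [539.1, -265.1]), (np.int32(42), [644.7, -297.0]), (np.int32(32), [665.7, -224.3])]
side0.png [(np.int32(41), [539.3, -265.0]), (np.int32(41), [644.6, -296.8]), (np.int32(35), [665.3, -224.6]), (np.int32(31), [560.8, -192.4])]
    [ 588.1 -240.4] -16.72 [[-0.7, -0.2], [0.3, -0.1], [0.1, 0.3], [0.3, 0.0]]
wp.png [(np.int32(322), [652.0, 205.6]), (np.int32(321), [543.6, 191.1]), (np.int32(318), [661.7, 131.3]), (np.int32(311), [553.6, 116.7])]
    [587.8 159.2] 7.61 [[-0.2, -0.3], [-0.5, 0.3], [0.4, -0.2], [0.4, 0.2]]
sp.png [(np.int32(51), [650.9, 207.0]), (np.int32(46), [660.4, 132.6]), (np.int32(34), [551.2, 117.8]), (np.int32(34), [542.3, 192.6])]
    [586.3 160.6] 7.44 [[0.1, -0.0], [-0.2, 0.4], [0.5, -0.2], [-0.4, -0.1]]
dp.png [(np.int32(29), [549.2, 114.0]), (np.int32(23), [658.4, 128.9]), (np.int32(22), [647.5, 203.9]), (np.int32(22), [538.7, 189.3])]
    [583.6 157. ] 7.83 [[-0.3, 0.0], [0.3, -0.3], [-0.2, 0.4], [0.1, -0.1]]
side0.png [(np.int32(29), [549.3, 114.2]), (np.int32(26), [658.0, 128.8]), (np.int32(23), [539.0, 188.9]), (np.int32(16), [646.9, 201.9])]
    [583.4 156.5] 7.6 [[-0.9, -1.2], [0.2, 0.5], [0.2, 0.3], [0.6, 0.4]]
```

Call:
step_arm --pt "40 -4 0" --pt "38 -4 0" --pt "0 0 0" --pt "0 0 0" --pt "0 0 0" --pt "0 0 0" --pt "0 0 0" --pt "0 0 0" --pt "0 0 0" --pt "0 0 0" --pt "0 0 0" --pt "0 0 0" --pt "0 0 0" --pt "0 0 0" --pt "0 0 40" --pt "0 0 0" --pt "0 0 0" --twist '[0,0,6.87,6.87,6.87,6.87,6.87,6.87,6.87,6.87,6.87,6.87,6.87,6.87,0,0,0]' --jaw 87

```text
time: 3.78
position: [0.5854, 0.1565, 0.1977]
tool_rot: [0.998, 0.065, -0.003, 0.0]
ft_force: [-0.5, -0.4, -0.2]
grip_width: 0.0872
```

```bash
cat >> h.py <<'E'
def pose():
    o=robot.get_obs();r=R.from_quat(o['tool_rot']).as_matrix()
    print('t',round(o['time'],2),'p',(o['position']*1000).round(1),'phi_x',round(np.degrees(np.arctan2(r[1,0],r[0,0])),2),'tilt',r[:,2].round(4),'F',o['ft_force'].round(1),'M',o['moment'].round(2),'w',round(o['grip_width']*1000,1),'q',o['q'].round(2),'v',abs(o['joint_velocities']).max().round(3))
E
python3 - <<'E'
from h import *
pose(); snap('wrist','w2.png')
E
```

```text
t 3.78 p [585.4 156.5 197.7] phi_x 7.47 tilt [-6.3e-03 -6.0e-04 -1.0e+00] F [-0.5 -0.4 -0.2] M [0.01 0.07 0.06] w 87.2 q [ 0.08  0.55  1.52 -0.    1.08  1.52] v 0.052
```

View pics/w2.png

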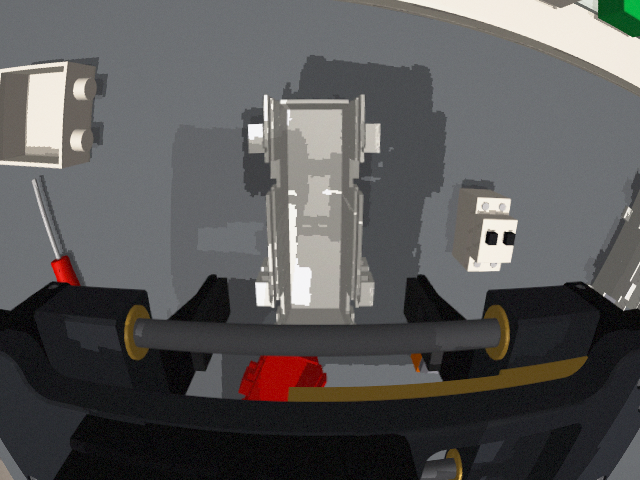

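Tray midline (px ~314) lies between the fingertips (228 and 405, mid 316), so it is well centred. I'll check with a second wrist fit in this orientation.

```bash
python3 - <<'E'
from h import *
L=lipfit('w2.png',1,.102,(.47,.72,.06,.25)); print([(int(a),p.round(1).tolist()) for a,p in L])
t,y,r=rigid([p for a,p in L]); print(t.round(1),round(y,2),r.round(1).tolist())
E
```

```text
[(451, [652.5, 205.5]), (447, [662.1, 131.2]), (357, [554.3, 117.2]), (354, [544.3, 191.2])]
[588.4 159.3] 7.5 [[-0.4, -0.4], [-0.7, 0.2], [0.5, -0.3], [0.6, 0.5]]
```

Call:
step_arm --pt "2 -2 20" --pt "0 0 40" --pt "0 0 40" --pt "0 0 18" --pt "0 0 0" --pt "0 0 0" --twist '[0,0,0,0,0,0]'

```text
time: 4.33
position: [0.5895, 0.16, 0.0822]
tool_rot: [0.998, 0.066, 0.0, -0.0]
ft_force: [-0.0, -0.6, 0.7]
grip_width: 0.0867
```

```bash
python3 - <<'E'
from h import *
pose(); snap('wrist','w3.png');snap('side','d3.png')
E
```

```text
t 4.33 p [589.5 160.   82.2] phi_x 7.54 tilt [ 5.e-04  0.e+00 -1.e+00] F [-0.  -0.6  0.7] M [ 0.02  0.12 -0.  ] w 86.7 q [ 0.08  0.72  1.59 -0.    0.84  1.52] v 0.044
```

View pics/w3.png

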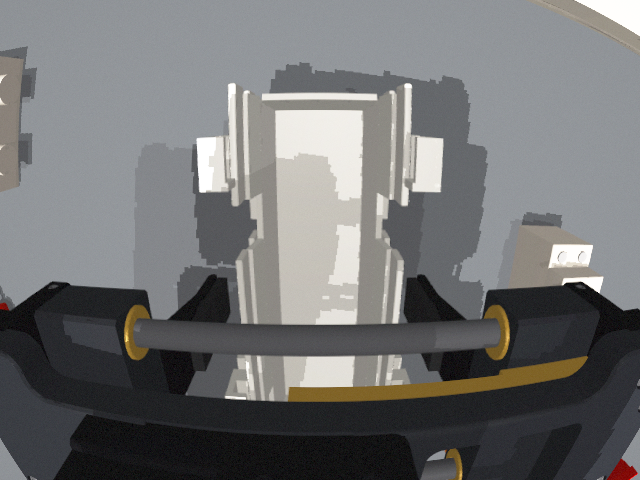

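Call:
step_arm --pt "0 0 2" --pt "0 0 0" --pt "0 0 0" --pt "0 0 0" --pt "0 0 0" --pt "0 0 0" --pt "0 0 0" --pt "0 0 0" --twist '[0,0,0,0,0,0,0,0]' --jaw 55 --force 35

```text
time: 5.1
position: [0.5894, 0.1597, 0.0806]
tool_rot: [0.998, 0.066, 0.001, 0.0]
ft_force: [-0.7, -2.4, 6.0]
grip_width: 0.0675
```

```bash
python3 - <<'E'
from h import *
pose()
E
```

```text
t 5.1 p [589.4 159.7  80.6] phi_x 7.58 tilt [ 1.7e-03 -8.0e-04 -1.0e+00] F [-0.7 -2.4  6. ] M [-0.48  0.22  0.01] w 67.5 q [ 0.08  0.72  1.59 -0.    0.83  1.52] v 0.003
```

Call:
step_arm --pt "0 0 -5" --pt "0 0 -10" --pt "0 0 -15" --pt "0 0 -20" --pt "0 0 -25" --pt "0 0 -25" --pt "0 0 -20" --pt "0 0 -10" --pt "0 0 0" --pt "0 0 0" --pt "0 0 0" --twist '[0,0,0,0,0,0,0,0,0,0,0]'

```text
time: 6.02
position: [0.5872, 0.1603, 0.2079]
tool_rot: [0.998, 0.066, -0.002, -0.0]
ft_force: [-1.3, 0.4, -3.9]
grip_width: 0.0672
```

```bash
python3 - <<'E'
from h import *
pose(); snap('side','d4.png');snap('scene','s4.png');snap('wrist','w4.png')
E
```

```text
t 6.02 p [587.2 160.3 207.9] phi_x 7.56 tilt [-3.9e-03 -1.0e-04 -1.0e+00] F [-1.3  0.4 -3.9] M [0.03 0.18 0.01] w 67.2 q [0.08 0.54 1.5  0.   1.1  1.52] v 0.012
```

View pics/s4.png

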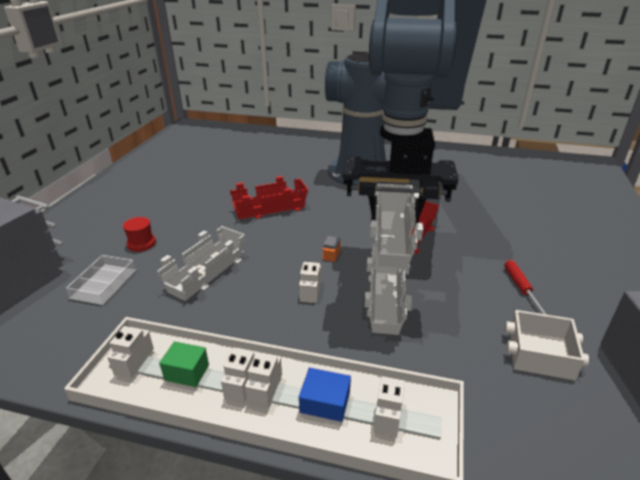

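View pics/w4.png

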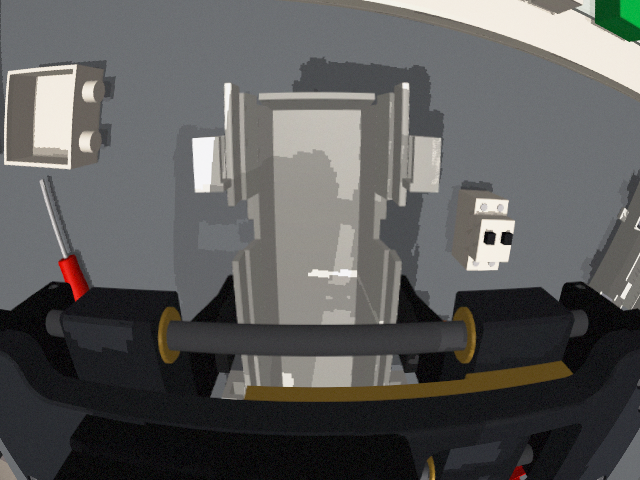

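Call:
step_arm --pt "0 0 0" --pt "0 0 0" --pt "0 0 0" --pt "0 0 0" --pt "0 0 0" --pt "0 0 0" --pt "0 0 0" --pt "0 0 0" --pt "0 0 0" --pt "0 0 0" --pt "0 0 0" --pt "0 0 0" --pt "0 0 0" --pt "0 0 0" --pt "0 0 0" --pt "0 0 0" --pt "0 0 0" --pt "0 0 0" --pt "0 0 0" --pt "0 0 0" --twist '[-4,-7.1,-7.1,-7.1,-7.1,-7.1,-7.1,-7.1,-7.1,-7.1,-7.1,-7.1,-7.1,-7.1,-7.1,-7.1,-7.1,-7.1,-7.1,-7.1]'

```text
time: 7.83
position: [0.5882, 0.1602, 0.2083]
tool_rot: [0.286, 0.958, -0.0, -0.001]
ft_force: [0.2, -0.1, -3.4]
grip_width: 0.0677
```

Call:
step_arm --pt "0 0 0" --pt "0 0 0" --pt "0 0 0" --pt "0 0 0" --twist '[-7,-6,-3.7,0]'

```text
time: 8.17
position: [0.5882, 0.1602, 0.2084]
tool_rot: [0.146, 0.989, -0.0, -0.001]
ft_force: [-0.7, -0.2, -4.0]
grip_width: 0.0671
```

Call:
step_arm --pt "-5 -12 0" --pt "-10 -25 0" --pt "-14 -38 0" --pt "-14 -38 0" --pt "-14 -38 0" --pt "-14 -38 0" --pt "-14 -38 0" --pt "-14 -38 0" --pt "-14 -38 0" --pt "-14 -38 0" --pt "-10 -26 0" --pt "-3 -15 0" --pt "0 0 0" --pt "0 0 0" --pt "0 0 0" --twist '[0,0,0,0,0,0,0,0,0,0,0,0,0,0,0]'

```text
time: 9.42
position: [0.6112, -0.2446, 0.2089]
tool_rot: [0.147, 0.989, 0.001, -0.001]
ft_force: [0.1, 0.3, -4.4]
grip_width: 0.0682
```

```bash
python3 - <<'E'
from h import *
pose(); snap('side','d5.png');snap('scene','s5.png');snap('wrist','w5.png')
E
```

```text
t 9.42 p [ 611.2 -244.6  208.9] phi_x 163.14 tilt [-0.0018  0.0021 -1.    ] F [ 0.1  0.3 -4.4] M [ 0.13 -0.06 -0.03] w 68.2 q [-0.55  0.61  1.37  0.    1.17 -1.83] v 0.022
```

View pics/s5.png

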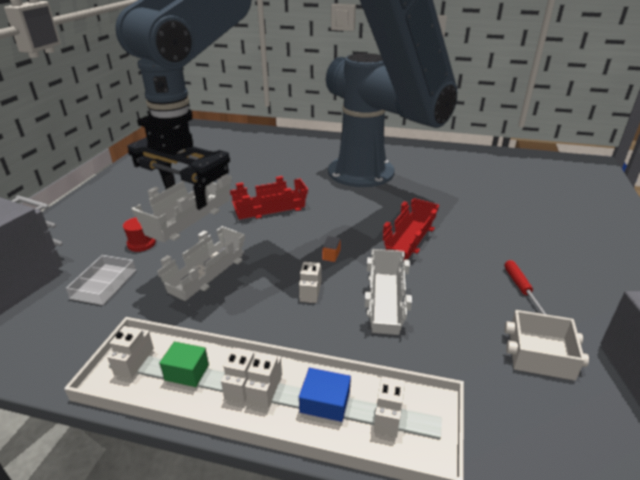

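View pics/w5.png

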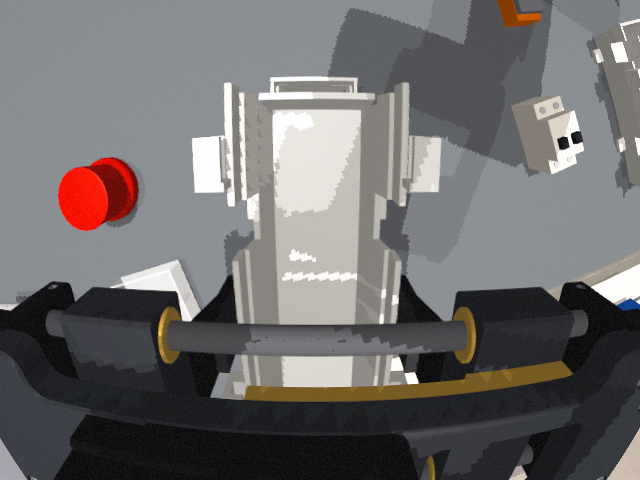

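View pics/d5.png

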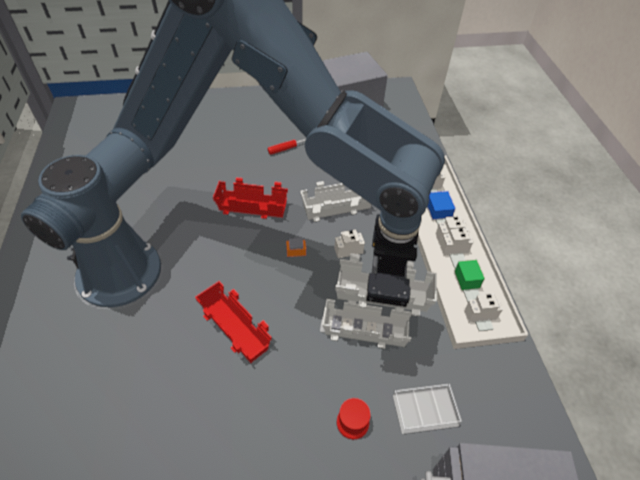

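```bash
python3 - <<'E'
from h import *
c=load('w5.png');P=wpts(c);o=robot.get_obs();T=R.from_quat(o['tool_rot']).as_matrix();p=o['position']
base=np.array([.5914,-.2392]);y=np.radians(-16.86);ub=np.array([np.cos(y),np.sin(y)]);nb=np.array([-ub[1],ub[0]])
def rep(n,q):
    d=q[:2]-base; t=(q-p)@T; print(n,'base frame',round(d@ub*1000,1),round(d@nb*1000,1),'z',round(q[2]*1000,1),'tool',(t*1000).round(1))
# depth by patches: lips
for n,(u0,u1,v0,v1) in dict(L=(196,218,142,188),Rr=(417,437,142,188)).items():
    q=P[v0:v1,u0:u1].reshape(-1,3); rep(n,np.median(q,0)); 
# bounding edges via height mask lip top
z0=np.median(P[142:188,196:218,2])
m=(abs(P[...,2]-z0)<.004)&(c['color'].min(2)>90)
n,l,s,ce=cv2.connectedComponentsWithStats(m.astype(np.uint8))
for i in range(1,n):
    if s[i,4]>200:
        v,u=np.where(l==i);q=cast(c,u,v,z0,1).mean(0);print(s[i]);rep('lip',q)
# base tall end edge px
cv2.imwrite('pics/crop5.png',cv2.resize(c['color'][60:120,240:400],None,fx=5,fy=5,interpolation=cv2.INTER_NEAREST))
print((P[78:104:2,315,2]*1000).round(0))
E
```

```text
L base frame -46.4 -35.5 z 230.7 tool [ 67.5 -36.6 -21.2]
Rr base frame -46.5 39.8 z 230.8 tool [ 67.5  38.6 -21.2]
[ 192  137   35   56 1580]
lip base frame -46.3 -35.1 z 230.7 tool [ 67.5 -36.3 -21.2]
[ 407  137   34   55 1565]
lip base frame -46.5 39.3 z 230.7 tool [ 67.5  38.1 -21.1]
[ 61.  59.  55.  48.  40.  35.  27. 189. 190. 189. 189. 185. 181.]
```

View pics/crop5.png

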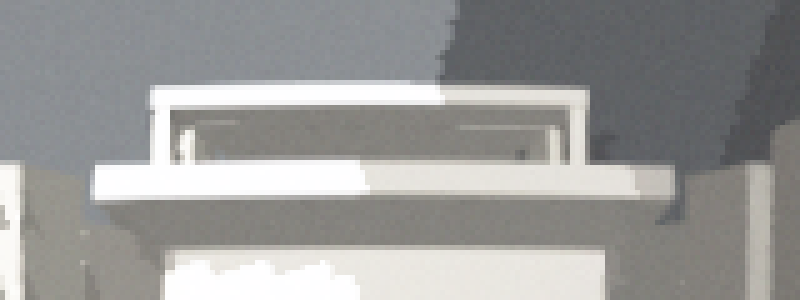

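```bash
python3 - <<'E'
from h import *
c=load('w5.png');o=robot.get_obs();T=R.from_quat(o['tool_rot']).as_matrix();p=o['position']
a=cast(c,[270,358],[77.5,77.5],.06,1); print(((a-p)@T*1000).round(1), (a*1000).round(1), np.linalg.norm(a[0]-a[1]))
b=cast(c,[270,358],[95,95],.06,1); print(((b-p)@T*1000).round(1))
E
```

```text
[[119.  -35.2 149.6]
 [118.8  33.3 149.6]] [[ 487.8 -243.4   60. ]
 [ 507.7 -177.8   60. ]] 0.06852957149948492
[[104.9 -35.3 149.6]
 [104.7  33.3 149.6]]
```

```bash
python3 - <<'E'
from h import *
for f,base in (('s5.png',(590.3,-236.8)),('d5.png',(588.1,-240.4)),('d5.png',(588.1,-240.4))):
    y=np.radians(-16.87);ub=np.array([np.cos(y),np.sin(y)]);nb=np.array([-ub[1],ub[0]])
    L=lipfit(f,0,.230,(.45,.8,-.4,-.1),.006,8)
    for a,q in L:
        d=q-np.array(base); print(f,a,q.round(1),'base fr',(d@ub).round(1),(d@nb).round(1))
c=load('s5.png');cv2.imwrite('pics/cs5.png',cv2.resize(c['color'][140:320,100:280],None,fx=3.3,fy=3.3))
c=load('d5.png');cv2.imwrite('pics/cd5.png',cv2.resize(c['color'][220:370,300:460],None,fx=3.5,fy=3.5))
E
```

```text
s5.png 69 [ 664.6 -216.7] base fr 65.3 40.8
s5.png 56 [ 643.3 -289.7] base fr 66.1 -35.2
s5.png 31 [ 565.4 -181.3] base fr -40.0 45.9
d5.png 60 [ 533.1 -262.5] base fr -46.2 -37.1
d5.png 45 [ 555.  -189.1] base fr -46.5 39.5
d5.png 33 [ 663.2 -222.2] base fr 66.6 39.2
d5.png 13 [ 645.2 -296.1] base fr 70.8 -36.7
d5.png 60 [ 533.1 -262.5] base fr -46.2 -37.1
d5.png 45 [ 555.  -189.1] base fr -46.5 39.5
d5.png 33 [ 663.2 -222.2] base fr 66.6 39.2
d5.png 13 [ 645.2 -296.1] base fr 70.8 -36.7
```

View pics/cs5.png

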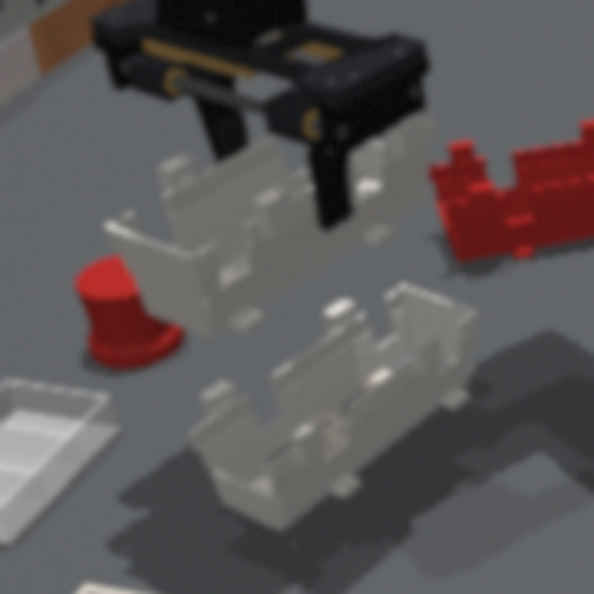

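View pics/cd5.png

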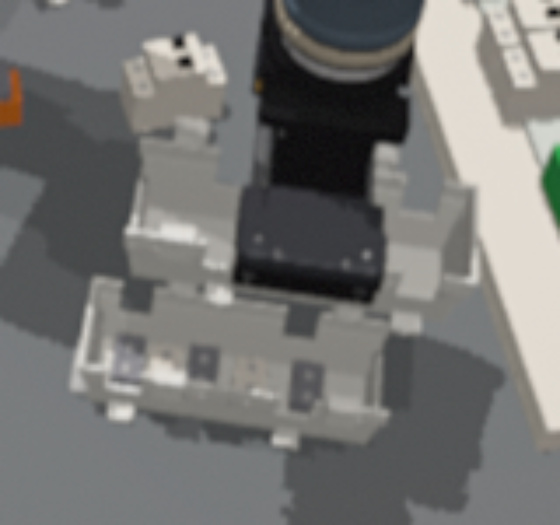

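Wrist, scene and side all put the held tray about 2 mm toward base +y, with x offset 21–24. I'll correct that and descend.

Call:
step_arm --pt "1 -2 10" --pt "0 0 25" --pt "0 0 25" --pt "0 0 15" --pt "0 0 5" --pt "0 0 0" --pt "0 0 0" --pt "0 0 0" --twist '[0,0,0,0,0,0,0,0]'

```text
time: 10.23
position: [0.6116, -0.2479, 0.1309]
tool_rot: [0.146, 0.989, -0.001, 0.001]
ft_force: [0.6, -0.3, -3.3]
grip_width: 0.068
```

```bash
python3 - <<'E'
from h import *
pose(); snap('side','d6.png');snap('scene','s6.png');snap('wrist','w6.png')
c=load('s6.png');cv2.imwrite('pics/cs6.png',cv2.resize(c['color'][160:320,120:270],None,fx=3.7,fy=3.7,interpolation=cv2.INTER_CUBIC))
c=load('w6.png');cv2.imwrite('pics/cw6.png',cv2.resize(c['color'][50:250,180:460],None,fx=2.8,fy=2.8))
P=wpts(c);o=robot.get_obs();T=R.from_quat(o['tool_rot']).as_matrix();p=o['position']
for (u0,u1) in ((196,218),(417,437)): print(((np.median(P[142:188,u0:u1].reshape(-1,3),0)-p)@T*1000).round(1))
for f,base in (('s6.png',(590.3,-236.8)),('d6.png',(588.1,-240.4))):
    y=np.radians(-16.87);ub=np.array([np.cos(y),np.sin(y)]);nb=np.array([-ub[1],ub[0]])
    for a,q in lipfit(f,0,.151,(.45,.8,-.4,-.1),.006,8):
        d=q-np.array(base); print(f,a,q.round(1),'base fr',(d@ub).round(1),(d@nb).round(1))
E
```

```text
t 10.23 p [ 611.6 -247.9  130.9] phi_x 163.18 tilt [ 0.0026 -0.0016 -1.    ] F [ 0.6 -0.3 -3.3] M [0.04 0.   0.02] w 68.0 q [-0.55  0.7   1.43 -0.    1.01 -1.83] v 0.009
[ 67.2 -36.7 -21.4]
[ 67.1  38.6 -21.4]
s6.png 75 [ 664.3 -220.9] base fr 66.2 36.6
s6.png 54 [ 641.4 -294.5] base fr 65.7 -40.4
d6.png 54 [ 533.  -265.5] base fr -45.5 -40.0
d6.png 42 [ 555.6 -192.3] base fr -45.1 36.6
d6.png 13 [ 645.7 -299.1] base fr 72.1 -39.4
d6.png 11 [ 663.5 -228.9] base fr 68.8 32.9
```

View pics/cs6.png

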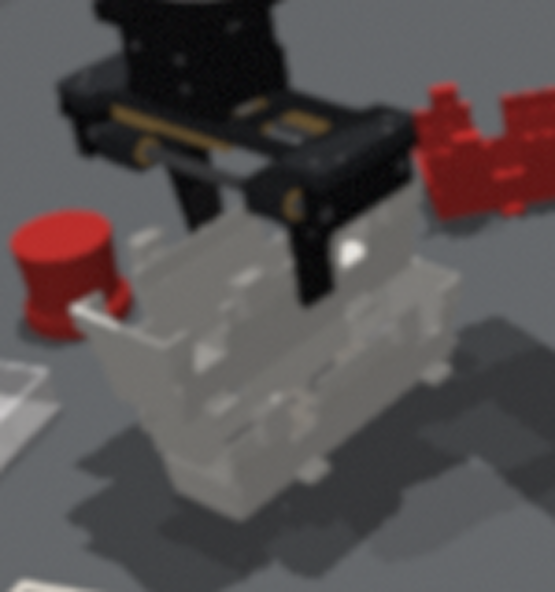

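View pics/cw6.png

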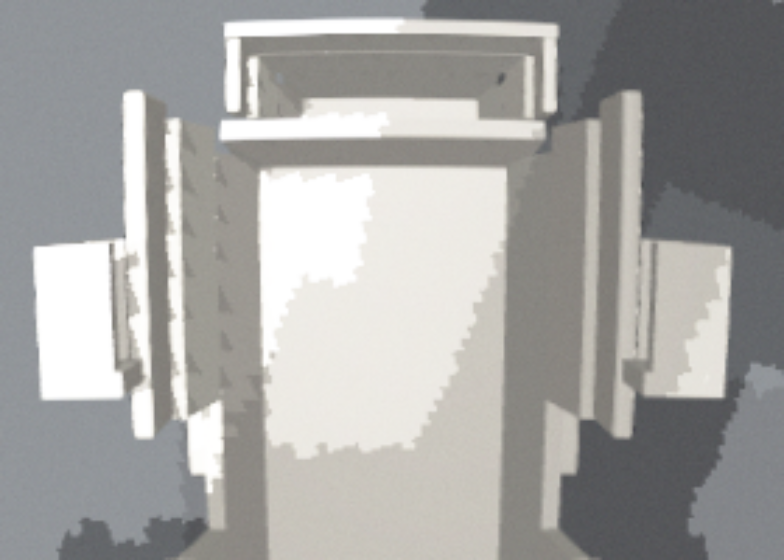

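```bash
python3 - <<'E'
from h import *
c=load('w6.png');o=robot.get_obs();T=R.from_quat(o['tool_rot']).as_matrix();p=o['position'];print(p)
a=cast(c,[260.4,378.9],[57.9,58.9],.06,1); print(((a-p)@T*1000).round(1), np.linalg.norm(a[0]-a[1]))
E
```

```text
[ 0.61128778 -0.24792373  0.13099691]
[[120.  -31.2  70.7]
 [119.5  36.7  70.7]] 0.06787932851743567
```

Call:
step_arm --pt "1.5 2 4" --pt "0 0 4" --pt "0 0 2" --pt "0 0 0" --pt "0 0 0" --pt "0 0 0" --twist '[0,0,0,0,0,0]'

```text
time: 10.88
position: [0.6097, -0.2453, 0.1194]
tool_rot: [0.146, 0.989, 0.0, -0.0]
ft_force: [0.0, -0.7, -3.3]
grip_width: 0.0675
```

```bash
python3 - <<'E'
from h import *
pose(); snap('side','d7.png');snap('scene','s7.png');snap('wrist','w7.png')
c=load('w7.png');cv2.imwrite('pics/cw7.png',cv2.resize(c['color'][40:240,180:460],None,fx=2.8,fy=2.8))
for f,base in (('s7.png',(590.3,-236.8)),('d7.png',(588.1,-240.4))):
    y=np.radians(-16.87);ub=np.array([np.cos(y),np.sin(y)]);nb=np.array([-ub[1],ub[0]])
    for a,q in lipfit(f,0,.142,(.45,.8,-.4,-.1),.006,8):
        d=q-np.array(base); print(f,a,q.round(1),'base fr',(d@ub).round(1),(d@nb).round(1))
E
```

```text
t 10.88 p [ 609.7 -245.3  119.4] phi_x 163.15 tilt [-0.  0. -1.] F [ 0.  -0.7 -3.3] M [ 0.14 -0.03 -0.02] w 67.5 q [-0.55  0.71  1.44  0.    0.99 -1.83] v 0.005
s7.png 58 [ 663.8 -217.3] base fr 64.7 40.0
s7.png 45 [ 641.4 -290.1] base fr 64.4 -36.2
d7.png 49 [ 531.2 -263.5] base fr -47.7 -38.6
d7.png 37 [ 552.9 -191. ] base fr -48.0 37.1
d7.png 13 [ 643.1 -297. ] base fr 69.1 -38.2
```

View pics/cw7.png

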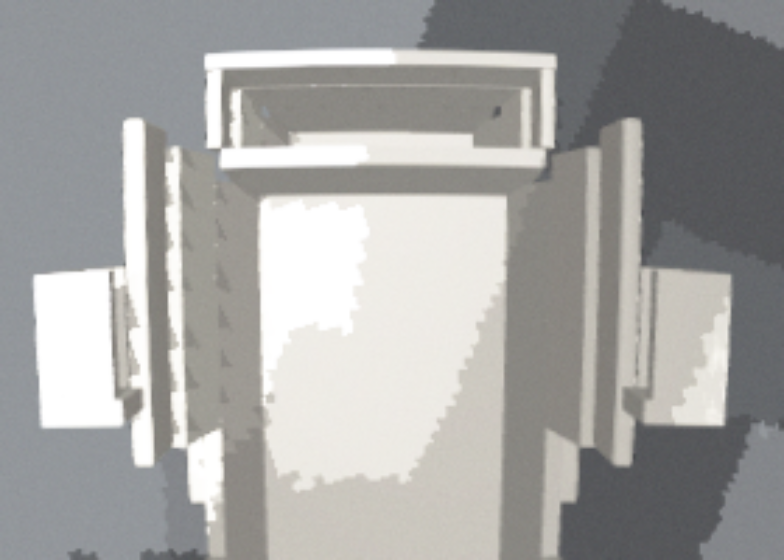

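Call:
step_arm --pt "0 -0.5 2" --pt "0 0 2" --pt "0 0 2" --pt "0 0 1" --pt "0 0 0" --pt "0 0 0" --twist '[0,0,0,0,0,0]'

```text
time: 11.53
position: [0.6094, -0.2456, 0.1123]
tool_rot: [0.146, 0.989, 0.0, -0.0]
ft_force: [0.1, 0.0, -4.5]
grip_width: 0.0677
```

```bash
python3 - <<'E'
from h import *
pose()
E
```

```text
t 11.53 p [ 609.4 -245.6  112.3] phi_x 163.16 tilt [-3.e-04  2.e-04 -1.e+00] F [ 0.1  0.  -4.5] M [0.03 0.   0.  ] w 67.7 q [-0.55  0.72  1.45  0.    0.97 -1.83] v 0.004
```

Call:
step_arm --pt "0 0 0.5" --pt "0 0 0.5" --pt "0 0 0.5" --pt "0 0 0.5" --pt "0 0 0" --twist '[0,0,0,0,0]'

```text
time: 11.95
position: [0.6095, -0.2457, 0.1105]
tool_rot: [0.146, 0.989, 0.0, -0.0]
ft_force: [-1.1, 0.5, -4.2]
grip_width: 0.0675
```

Call:
step_arm --pt "0 0 0.5" --pt "0 0 0.5" --pt "0 0 0" --twist '[0,0,0]'

```text
time: 12.2
position: [0.6096, -0.2457, 0.1104]
tool_rot: [0.146, 0.989, -0.0, 0.0]
ft_force: [-2.2, 1.7, 2.3]
grip_width: 0.0676
```

Contact is felt (Fz went from −4 to +2). I'll check where the feet are relative to the lips before sliding.

```bash
python3 - <<'E'
from h import *
pose(); snap('side','d8.png');snap('scene','s8.png');snap('wrist','w8.png')
c=load('w8.png');cv2.imwrite('pics/cw8.png',cv2.resize(c['color'][40:240,180:460],None,fx=2.8,fy=2.8))
c=load('s8.png');cv2.imwrite('pics/cs8.png',cv2.resize(c['color'][190:310,140:260],None,fx=5,fy=5,interpolation=cv2.INTER_CUBIC))
c=load('d8.png');cv2.imwrite('pics/cd8.png',cv2.resize(c['color'][270:360,310:450],None,fx=5.5,fy=5.5,interpolation=cv2.INTER_CUBIC))
for f,base in (('s8.png',(590.3,-236.8)),('d8.png',(588.1,-240.4))):
    y=np.radians(-16.87);ub=np.array([np.cos(y),np.sin(y)]);nb=np.array([-ub[1],ub[0]])
    for a,q in lipfit(f,0,.132,(.45,.8,-.4,-.1),.006,8):
        d=q-np.array(base); print(f,a,q.round(1),'base fr',(d@ub).round(1),(d@nb).round(1))
E
```

```text
t 12.2 p [ 609.6 -245.7  110.4] phi_x 163.17 tilt [ 3.e-04 -3.e-04 -1.e+00] F [-2.2  1.7  2.3] M [ 0.21  0.28 -0.04] w 67.6 q [-0.55  0.72  1.45 -0.    0.97 -1.83] v 0.003
s8.png 61 [ 662.8 -217.9] base fr 63.9 39.1
s8.png 44 [ 640.  -291.1] base fr 63.4 -37.6
d8.png 47 [ 531.5 -263.4] base fr -47.5 -38.4
d8.png 41 [ 553.3 -191.1] base fr -47.6 37.1
d8.png 11 [ 642.9 -297.4] base fr 68.9 -38.6
```

View pics/cs8.png

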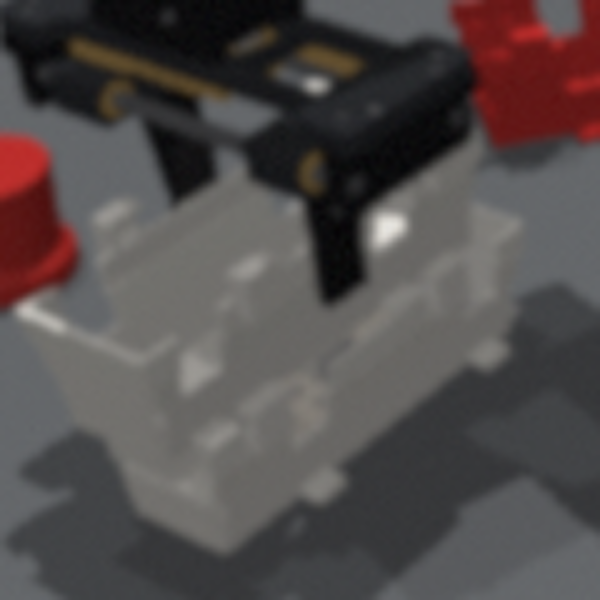

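View pics/cd8.png

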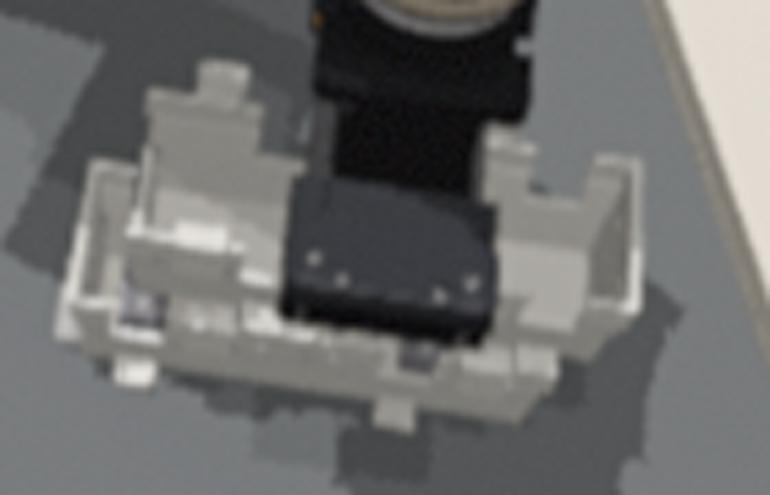

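View pics/cw8.png

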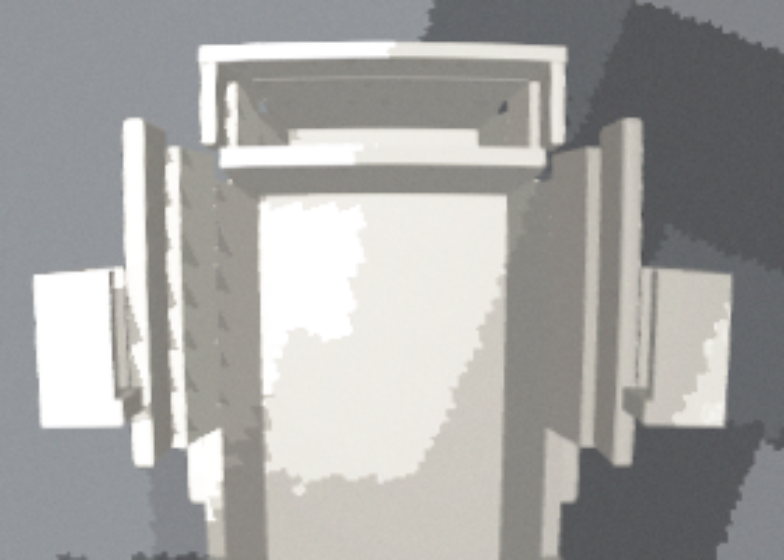

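The wrist view shows the tray and base midlines coincident (383 against 383), with height right for standing on the rim. Sliding toward home.

Call:
step_arm --pt "0 0 -0.5" --pt "1 0 0" --pt "2 0 0" --pt "2 0 0" --pt "2 0 0" --pt "2 0 0" --pt "2 0 0" --pt "2 0 0" --pt "1 0 0" --pt "0 0 0" --twist '[0,0,0,0,0,0,0,0,0,0]'

```text
time: 13.18
position: [0.5962, -0.2418, 0.1104]
tool_rot: [0.146, 0.989, -0.0, 0.0]
ft_force: [2.8, -0.1, 2.5]
grip_width: 0.0677
```

```bash
python3 - <<'E'
from h import *
pose()
E
```

```text
t 13.18 p [ 596.2 -241.8  110.4] phi_x 163.16 tilt [ 6.e-04 -6.e-04 -1.e+00] F [ 2.8 -0.1  2.5] M [-0.13 -0.44 -0.02] w 67.7 q [-0.56  0.71  1.49 -0.    0.94 -1.84] v 0.008
```

Call:
step_arm --pt "1 0 -0.3" --pt "1 0 0" --pt "1 0 0" --pt "1 0 0" --pt "1 0 0" --pt "0 0 0" --twist '[0,0,0,0,0,0]'

```text
time: 13.68
position: [0.5916, -0.2403, 0.1105]
tool_rot: [0.147, 0.989, -0.0, 0.0]
ft_force: [3.8, -1.4, 1.3]
grip_width: 0.0676
```

Call:
step_arm --pt "0.5 0 0" --pt "0.5 0 0" --pt "0 0 0" --twist '[0,0,0]'

```text
time: 13.93
position: [0.5914, -0.2402, 0.1106]
tool_rot: [0.147, 0.989, -0.0, 0.001]
ft_force: [5.1, -1.0, -0.0]
grip_width: 0.068
```

Call:
step_arm --pt "0.5 0 0" --pt "0.5 0 0" --pt "0 0 0" --twist '[0,0,0]'

```text
time: 14.18
position: [0.5912, -0.2402, 0.1107]
tool_rot: [0.147, 0.989, -0.0, 0.002]
ft_force: [6.8, 0.2, -0.8]
grip_width: 0.0677
```

Hard stop felt after about 19 mm. I'll check the position against the base.

```bash
python3 - <<'E'
from h import *
pose(); snap('side','d9.png');snap('scene','s9.png');snap('wrist','w9.png')
c=load('w9.png');cv2.imwrite('pics/cw9.png',cv2.resize(c['color'][40:240,180:460],None,fx=2.8,fy=2.8))
c=load('s9.png');cv2.imwrite('pics/cs9.png',cv2.resize(c['color'][190:310,140:260],None,fx=5,fy=5,interpolation=cv2.INTER_CUBIC))
c=load('d9.png');cv2.imwrite('pics/cd9.png',cv2.resize(c['color'][270:360,310:450],None,fx=5.5,fy=5.5,interpolation=cv2.INTER_CUBIC))
for f,base in (('s9.png',(590.3,-236.8)),('d9.png',(588.1,-240.4))):
    y=np.radians(-16.87);ub=np.array([np.cos(y),np.sin(y)]);nb=np.array([-ub[1],ub[0]])
    for a,q in lipfit(f,0,.132,(.45,.8,-.4,-.1),.006,8):
        d=q-np.array(base); print(f,a,q.round(1),'base fr',(d@ub).round(1),(d@nb).round(1))
E
```

```text
t 14.18 p [ 591.2 -240.2  110.7] phi_x 163.12 tilt [ 0.0045 -0.0016 -1.    ] F [ 6.8  0.2 -0.8] M [-0.14 -1.16 -0.03] w 67.7 q [-0.56  0.7   1.5   0.    0.93 -1.84] v 0.004
s9.png 59 [ 643.9 -213. ] base fr 44.4 38.3
s9.png 49 [ 622.3 -285.9] base fr 44.9 -37.7
d9.png 52 [ 513.  -258.4] base fr -66.6 -39.0
d9.png 37 [ 534.6 -185.4] base fr -67.1 37.1
d9.png 17 [ 624.2 -290.6] base fr 49.1 -37.6
d9.png 9 [ 644.8 -223. ] base fr 49.2 33.2
```

View pics/cs9.png

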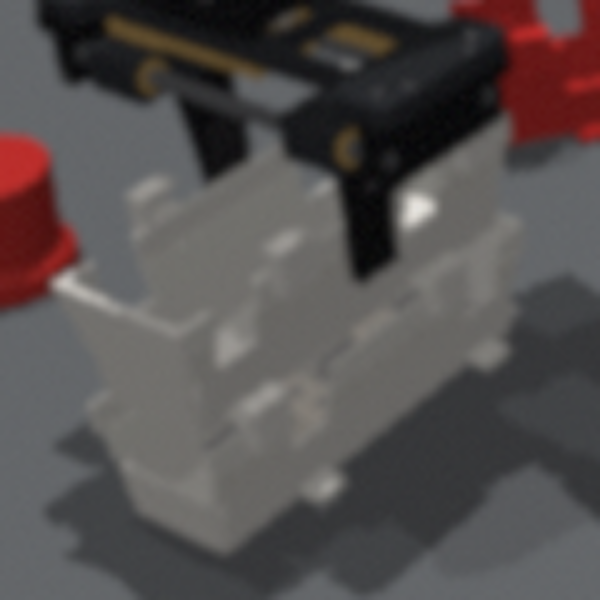

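View pics/cd9.png

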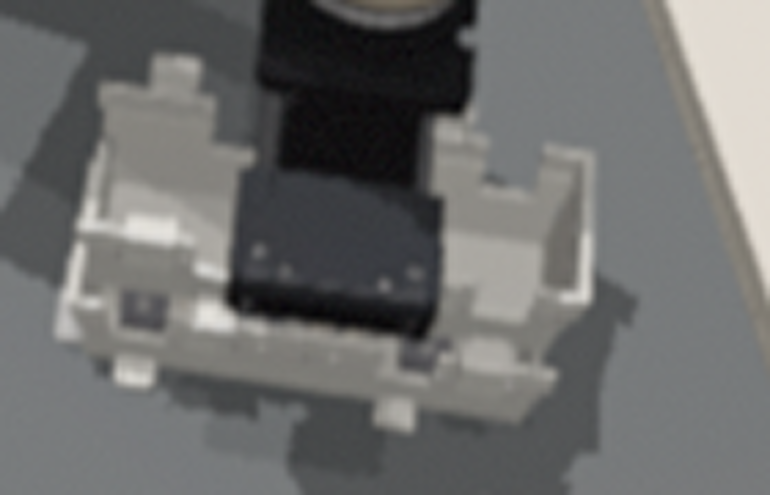

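View pics/cw9.png

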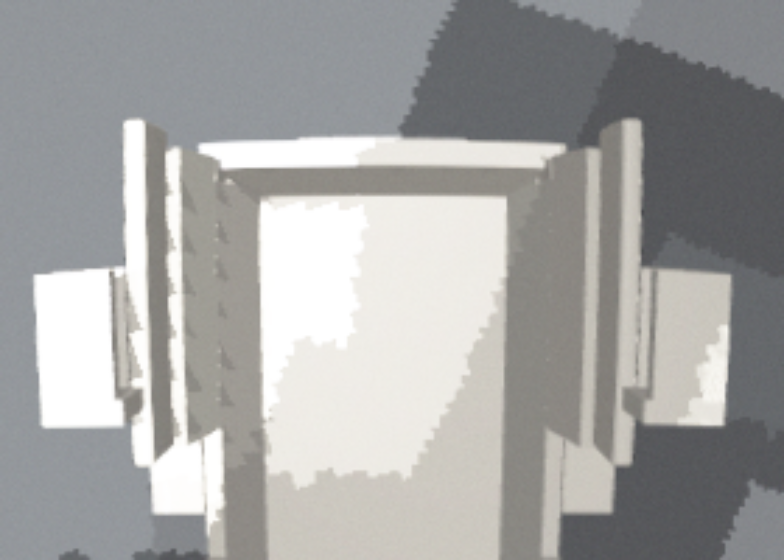

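```bash
python3 - <<'E'
from h import *
for f,e,p in (('w8.png',[(252,382),(56,56)],(609.6,-245.7,110.4)),('w9.png',[(252,380),(91,91)],(591.2,-240.2,110.7))):
    c=load(f);g=cv2.cvtColor(c['color'],cv2.COLOR_BGR2GRAY)
    print([int(x) for x in g[50:62,300]],[int(x) for x in g[84:104,300]])
    d=c['depth'];P=wpts(c);print((P[84:104,300,2]*1000).round())
    y=np.radians(163.15);T=np.array([[np.cos(y),np.sin(y),0],[np.sin(y),-np.cos(y),0],[0,0,-1]])
    p=np.array(p)/1000
    for v in e[1][:1]:
        for dv in (-3,-2,-1,0,1,2):
            a=cast(c,[316.],[v+dv],.06,1); print(v+dv,((a-p)@T*1000).round(1))
    # lips front/back edges
    lx=np.median(((P[142:188,196:218].reshape(-1,3)-p)@T)*1000,0); print('lip',lx.round(1))
    g2=[int(x) for x in g[130:200,205]];print(g2)
E
```

```text
[150, 147, 148, 151, 151, 253, 255, 255, 255, 255, 226, 141] [138, 147, 224, 238, 238, 238, 238, 247, 254, 255, 255, 255, 255, 255, 243, 157, 135, 136, 136, 139]
[ 9.  5.  4.  5.  4.  3.  4.  4.  4. 89. 89. 90. 89. 90. 89. 88. 86. 84.
 80. 80.]
53 [[118.3   0.7  50.4]]
54 [[117.8   0.7  50.4]]
55 [[117.2   0.7  50.4]]
56 [[116.7   0.7  50.4]]
57 [[116.1   0.7  50.4]]
58 [[115.6   0.7  50.4]]
lip [ 67.4 -36.6 -21.4]
[149, 153, 151, 150, 153, 150, 151, 247, 255, 255, 255, 255, 255, 255, 255, 255, 255, 255, 255, 255, 255, 255, 255, 255, 255, 255, 255, 255, 255, 255, 255, 255, 255, 255, 255, 255, 255, 255, 255, 255, 255, 255, 255, 255, 255, 255, 255, 255, 255, 255, 255, 255, 255, 255, 255, 255, 255, 255, 255, 255, 255, 254, 227, 152, 149, 151, 152, 149, 154, 151]
[151, 149, 149, 150, 149, 149, 151, 151, 148, 152, 150, 152] [151, 153, 150, 150, 176, 244, 255, 255, 255, 255, 255, 255, 255, 255, 254, 209, 139, 138, 137, 138]
[-1. -1. -0. -0.  0.  0.  3. 60. 59. 89. 91. 89. 91. 90. 89. 88. 86. 84.
 82. 80.]
88 [[99.2  0.8 50.7]]
89 [[98.6  0.8 50.7]]
90 [[98.1  0.8 50.7]]
91 [[97.6  0.8 50.7]]
92 [[97.1  0.8 50.7]]
93 [[96.5  0.8 50.7]]
lip [ 67.4 -36.6 -20.9]
[151, 149, 149, 149, 153, 152, 173, 250, 255, 255, 255, 255, 255, 255, 255, 255, 255, 255, 255, 255, 255, 255, 255, 255, 255, 255, 255, 255, 255, 255, 255, 255, 255, 255, 255, 255, 255, 255, 255, 255, 255, 255, 255, 255, 255, 255, 255, 255, 255, 255, 255, 255, 255, 255, 255, 255, 255, 255, 255, 255, 255, 254, 227, 151, 153, 149, 150, 151, 153, 148]
```

Wrist reads +1.8 mm and side +3 mm remaining, close to measurement error. I'll raise it slightly within the 3 mm play and push again, to tell a real stop from friction.

Call:
step_arm --pt "0 0 -0.5" --pt "0 0 -0.5" --pt "0.5 0 0" --pt "0.5 0 0" --pt "0.5 0 0" --pt "0 0 0" --pt "0 0 0" --twist '[0,0,0,0,0,0,0]'

```text
time: 14.92
position: [0.5908, -0.2401, 0.1112]
tool_rot: [0.147, 0.989, -0.001, 0.003]
ft_force: [9.0, -2.3, -3.5]
grip_width: 0.0679
```

```bash
python3 - <<'E'
from h import *
pose()
E
```

```text
t 14.92 p [ 590.8 -240.1  111.2] phi_x 163.1 tilt [ 0.0065 -0.0022 -1.    ] F [ 9.  -2.3 -3.5] M [-0.24 -1.57 -0.01] w 67.9 q [-0.56  0.7   1.51  0.    0.93 -1.84] v 0.002
```

Same place with the weight off the rim, so it's the stop walls. I'll ease off the push, then tug up in small steps.

Call:
step_arm --pt "-1 0 0" --pt "-1 0 -0.5" --pt "-0.3 0 -0.5" --pt "0 0 -0.5" --pt "0 0 0" --pt "0 0 0" --twist '[0,0,0,0,0,0]'

```text
time: 15.42
position: [0.5908, -0.24, 0.1114]
tool_rot: [0.147, 0.989, 0.0, 0.001]
ft_force: [7.5, -2.8, -6.1]
grip_width: 0.0678
```

```bash
python3 - <<'E'
from h import *
pose()
E
```

```text
t 15.42 p [ 590.8 -240.   111.4] phi_x 163.12 tilt [ 1.3e-03 -1.0e-04 -1.0e+00] F [ 7.5 -2.8 -6.1] M [-0.46 -1.3  -0.13] w 67.8 q [-0.56  0.7   1.5   0.    0.94 -1.84] v 0.001
```

Call:
step_arm --pt "-0.5 0 0" --pt "-0.5 0 0" --pt "0 0 0" --pt "0 0 0" --twist '[0,0,0,0]'

```text
time: 15.75
position: [0.5909, -0.24, 0.1116]
tool_rot: [0.147, 0.989, 0.0, -0.0]
ft_force: [4.6, -1.7, -7.6]
grip_width: 0.0674
```

```bash
python3 - <<'E'
from h import *
pose()
E
```

```text
t 15.75 p [ 590.9 -240.   111.6] phi_x 163.13 tilt [-5.e-04  4.e-04 -1.e+00] F [ 4.6 -1.7 -7.6] M [-0.46 -1.04 -0.06] w 67.4 q [-0.56  0.7   1.5   0.    0.94 -1.84] v 0.002
```

Call:
step_arm --pt "-0.5 0 0" --pt "-0.5 0 0" --pt "0 0 0" --pt "0 0 0" --twist '[0,0,0,0]'

```text
time: 16.08
position: [0.5913, -0.24, 0.1123]
tool_rot: [0.146, 0.989, 0.0, -0.001]
ft_force: [2.6, -1.6, -5.4]
grip_width: 0.0675
```

```bash
python3 - <<'E'
from h import *
pose();snap('wrist','w10.png');snap('side','d10.png')
for f,p in (('w8.png',110.4),('w9.png',110.7),('w10.png',111.9)):
    P=wpts(load(f)); print(f,[(np.median(P[a:b,c:d,2])*1000).round(1) for a,b,c,d in ((142,188,196,218),(142,188,417,437),(95,98,280,300),(215,230,190,205))])
E
```

```text
t 16.08 p [ 591.3 -240.   112.3] phi_x 163.15 tilt [-0.0018  0.0011 -1.    ] F [ 2.6 -1.6 -5.4] M [-0.25 -0.58 -0.14] w 67.5 q [-0.56  0.7   1.5  -0.    0.94 -1.84] v 0.003
w8.png [np.float64(131.8), np.float64(131.8), np.float64(89.8), np.float64(-0.1)]
w9.png [np.float64(131.6), np.float64(131.6), np.float64(89.6), np.float64(-0.1)]
w10.png [np.float64(133.1), np.float64(133.2), np.float64(91.4), np.float64(-0.1)]
```

The wall friction was carrying the load. It eases as x is relaxed, so I'll continue upward.

Call:
step_arm --pt "-0.4 0 -0.5" --pt "0 0 -0.5" --pt "0 0 0" --twist '[0,0,0]'

```text
time: 16.43
position: [0.5918, -0.2399, 0.1134]
tool_rot: [0.146, 0.989, 0.0, -0.001]
ft_force: [2.4, -1.3, -6.6]
grip_width: 0.0676
```

Call:
step_arm --pt "0 0 -0.5" --pt "0 0 0" --twist '[0,0]'

```text
time: 16.6
position: [0.5918, -0.2399, 0.1135]
tool_rot: [0.146, 0.989, 0.0, -0.001]
ft_force: [2.2, 0.0, -10.5]
grip_width: 0.0675
```

Call:
step_arm --pt "0 0 -0.2" --pt "0 0 0" --pt "0 0 0" --pt "0 0 0" --twist '[0,0,0,0]'

```text
time: 16.93
position: [0.5917, -0.2399, 0.1135]
tool_rot: [0.146, 0.989, 0.001, -0.001]
ft_force: [2.5, 0.2, -16.3]
grip_width: 0.0669
```

```bash
python3 - <<'E'
from h import *
pose();snap('wrist','w11.png');snap('side','d11.png')
for f in ('w8.png','w11.png'):
    P=wpts(load(f)); print(f,[(np.median(P[a:b,c:d,2])*1000).round(1) for a,b,c,d in ((142,188,196,218),(142,188,417,437),(95,98,280,300))])
E
```

```text
t 16.93 p [ 591.7 -239.9  113.5] phi_x 163.16 tilt [-0.0019  0.0014 -1.    ] F [  2.5   0.2 -16.3] M [-0.22 -0.48 -0.06] w 66.9 q [-0.56  0.7   1.5   0.    0.95 -1.84] v 0.002
w8.png [np.float64(131.8), np.float64(131.8), np.float64(89.8)]
w11.png [np.float64(134.9), np.float64(134.8), np.float64(93.1)]
```

The tray rose 3 mm evenly and stops there, carrying about 12 N over its weight, so the lips hold. Lowering now.

Call:
step_arm --pt "0 0 1" --pt "0 0 1" --pt "0.5 0 1" --pt "0.5 0 1" --pt "0 0 0.5" --pt "0 0 0" --pt "0 0 0" --twist '[0,0,0,0,0,0,0]'

```text
time: 17.62
position: [0.5916, -0.2404, 0.1106]
tool_rot: [0.146, 0.989, -0.0, 0.0]
ft_force: [0.4, -0.4, -3.9]
grip_width: 0.0679
```

```bash
python3 - <<'E'
from h import *
pose()
E
```

```text
t 17.62 p [ 591.6 -240.4  110.6] phi_x 163.16 tilt [ 6.e-04 -5.e-04 -1.e+00] F [ 0.4 -0.4 -3.9] M [ 0.09 -0.02  0.04] w 67.9 q [-0.56  0.7   1.5  -0.    0.94 -1.84] v 0.005
```

Call:
step_arm --pt "0.5 0 0.4" --pt "0.5 0 0" --pt "0.5 0 0" --pt "0 0 0" --pt "0 0 0" --twist '[0,0,0,0,0]'

```text
time: 18.03
position: [0.5915, -0.2404, 0.1105]
tool_rot: [0.147, 0.989, -0.001, 0.002]
ft_force: [2.9, -0.2, 1.1]
grip_width: 0.0675
```

Call:
step_arm --pt "-0.4 0 0" --pt "0 0 0" --twist '[0,0]'

```text
time: 18.2
position: [0.5915, -0.2404, 0.1104]
tool_rot: [0.146, 0.989, -0.0, 0.001]
ft_force: [3.4, 0.2, 2.2]
grip_width: 0.0677
```

Call:
step_arm --pt "0 0 0" --pt "0 0 0" --pt "0 0 0" --pt "0 0 0" --pt "0 0 0" --pt "0 0 0" --twist '[0,0,0,0,0,0]' --jaw 87

```text
time: 18.7
position: [0.59, -0.2397, 0.1094]
tool_rot: [0.146, 0.989, 0.0, -0.001]
ft_force: [0.2, 0.2, -0.0]
grip_width: 0.0863
```

Call:
step_arm --pt "0 0 -3" --pt "0 0 -10" --pt "0 0 -20" --pt "0 0 -30" --pt "0 0 -40" --pt "0 0 -30" --pt "0 0 -15" --pt "0 0 0" --pt "0 0 0" --twist '[0,0,0,0,0,0,0,0,0]'

```text
time: 19.45
position: [0.5907, -0.24, 0.2593]
tool_rot: [0.146, 0.989, -0.001, 0.001]
ft_force: [-0.0, -1.2, -1.0]
grip_width: 0.087
```

```bash
python3 - <<'E'
from h import *
pose();snap('wrist','w12.png');snap('side','d12.png');snap('scene','s12.png')
M=np.array([[70,37.75],[70,-37.75],[-40,37.75],[-40,-37.75]])
for f,w,base in (('w12.png',1,(591.4,-239.2)),('s12.png',0,(590.3,-236.8)),('d12.png',0,(588.1,-240.4))):
    y=np.radians(-16.87);ub=np.array([np.cos(y),np.sin(y)]);nb=np.array([-ub[1],ub[0]])
    for a,q in lipfit(f,w,.132,(.45,.8,-.4,-.1),.005,8):
        d=q-np.array(base); print(f,a,q.round(1),'base fr',(d@ub).round(1),(d@nb).round(1))
E
```

```text
t 19.45 p [ 590.7 -240.   259.3] phi_x 163.17 tilt [ 0.0025 -0.0016 -1.    ] F [-0.  -1.2 -1. ] M [ 0.08 -0.04 -0.02] w 87.0 q [-0.56  0.52  1.38 -0.    1.24 -1.84] v 0.048
w12.png 350 [ 538.2 -184.1] base fr -66.9 37.3
w12.png 345 [ 516.6 -256. ] base fr -66.7 -37.8
w12.png 290 [ 621.7 -287.7] base fr 43.1 -37.7
w12.png 286 [ 643.4 -216.1] base fr 43.0 37.2
s12.png 53 [ 644.8 -213.3] base fr 45.3 38.3
s12.png 42 [ 540.3 -181.3] base fr -63.9 38.6
s12.png 40 [ 622.7 -286. ] base fr 45.2 -37.7
s12.png 37 [ 517.8 -254.1] base fr -64.3 -37.6
d12.png 50 [ 618.5 -289.4] base fr 43.3 -38.0
d12.png 46 [ 513.6 -257.9] base fr -66.2 -38.4
d12.png 38 [ 535.5 -185.3] base fr -66.3 37.4
d12.png 14 [ 639.9 -221.2] base fr 44.0 33.4
```

View pics/w12.png

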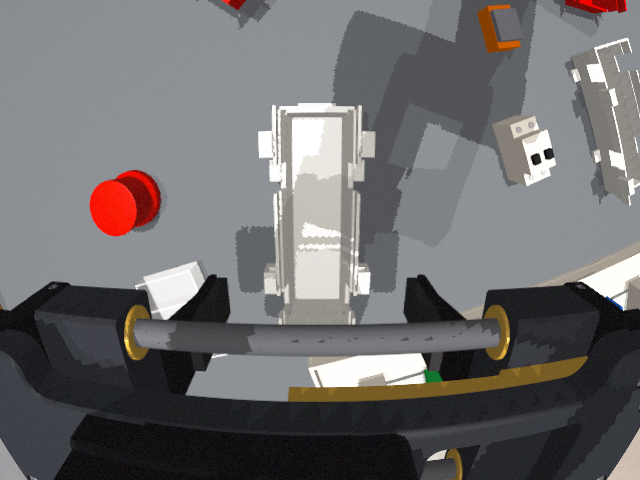

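View pics/s12.png

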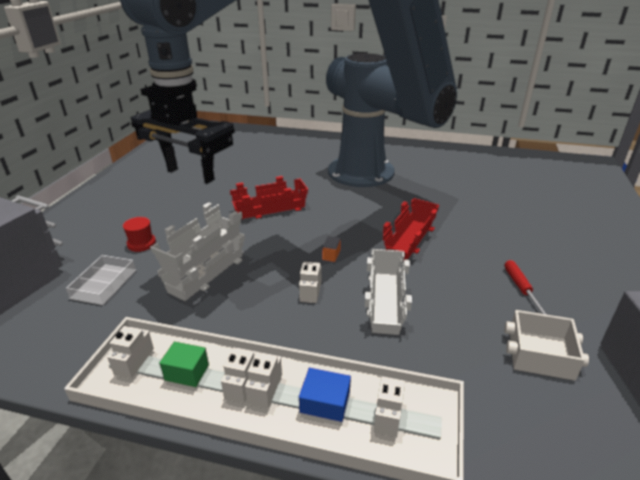

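Released. Lip centroids read +3 to +5 mm in x, but they may include the stop-wall tops, which would bias the base and the turned tray in opposite directions. I'll measure the lip lengths.

```bash
python3 - <<'E'
from h import *
def ext(f,z,box,yaw,org):
    c=load(f);P=wpts(c);m=(abs(P[...,2]-z)<.004)&(c['color'].min(2)>90)&(P[...,0]>box[0])&(P[...,0]<box[1])&(P[...,1]>box[2])&(P[...,1]<box[3])
    n,l,s,ce=cv2.connectedComponentsWithStats(m.astype(np.uint8))
    y=np.radians(yaw);A=np.array([[np.cos(y),-np.sin(y)],[np.sin(y),np.cos(y)]])
    for i in range(1,n):
        if s[i,4]>100:
            v,u=np.where(l==i);q=(cast(c,u,v,z,1)[:,:2]*1000-org)@A
            print(f,s[i,4],'x',np.percentile(q[:,0],[1,99]).round(1),'y',np.percentile(q[:,1],[1,99]).round(1))
O=np.array([591.4,-239.2])
ext('wb.png',.072,(.47,.72,-.36,-.15),-16.87,O)
ext('w12.png',.132,(.45,.8,-.4,-.1),-16.87,O)
ext('wp.png',.102,(.47,.72,.06,.25),7.6,np.array([587.8,159.2]))
# rims: tall/low ends lines from wrist depth in base frame
def prof(f,org,yaw,z):
    c=load(f);P=wpts(c);y=np.radians(yaw);A=np.array([[np.cos(y),-np.sin(y)],[np.sin(y),np.cos(y)]])
    q=(P[...,:2]*1000-org)@A; m=(abs(q[...,1])<26)&(abs(P[...,2]-z)<.003)&(c['color'].min(2)>90)
    x=q[...,0][m]; h,e=np.histogram(x,bins=np.arange(-115,116,1)); print(f,z,[(int(a),int(b)) for a,b in zip(e,h) if b>25])
prof('wb.png',O,-16.87,.060);prof('wb.png',O,-16.87,.030)
prof('w12.png',O,-16.87,.120);prof('w12.png',O,-16.87,.090)
prof('wp.png',np.array([587.8,159.2]),7.6,.09);prof('wp.png',np.array([587.8,159.2]),7.6,.06)
E
```

```text
wb.png 265 x [-49.3 -30.4] y [32.3 42.2]
wb.png 258 x [60.1 79.4] y [32.2 42.2]
wb.png 254 x [-48.8 -30.3] y [-42.2 -32. ]
wb.png 248 x [60.3 79.7] y [-42.7 -32.2]
w12.png 341 x [-75.6 -57.7] y [-42.9 -32.6]
w12.png 350 x [-76.3 -57.8] y [31.9 42. ]
w12.png 290 x [31.9 53.2] y [-42.5 -32.2]
w12.png 284 x [32.6 53.1] y [31.9 42.1]
wp.png 322 x [60.4 79.6] y [32.  42.5]
wp.png 321 x [-49.  -30.1] y [32.3 42.5]
wp.png 318 x [60.  79.5] y [-42.3 -32. ]
wp.png 311 x [-48.9 -29.9] y [-42.5 -32.3]
wb.png 0.06 [(-98, 54), (-97, 59), (-96, 87), (-95, 29)]
wb.png 0.03 [(-92, 64), (-91, 52), (94, 71), (95, 48), (96, 50)]
w12.png 0.12 []
w12.png 0.09 [(-94, 75), (-93, 100), (-92, 70), (94, 133), (95, 30)]
wp.png 0.09 [(-98, 64), (-97, 65), (-96, 111), (-95, 68)]
wp.png 0.06 [(-92, 86), (-91, 70), (94, 83), (95, 68), (96, 58), (97, 45)]
```

The lip patches are 19 mm long, 16 plus a 3 mm stop wall, so each centroid is off by 1.5 mm. That puts the true offset at about 0.2 mm, which agrees with the end-wall positions. One last check of level and the lower tray, then I'll hand in.

```bash
python3 - <<'E'
from h import *
c=load('w12.png');P=wpts(c)
m=(abs(P[...,2]-.132)<.006)&(c['color'].min(2)>90)&(P[...,1]<-.1)&(P[...,1]>-.4)&(P[...,0]>.45)
n,l,s,ce=cv2.connectedComponentsWithStats(m.astype(np.uint8))
print([ (np.median(P[l==i],0)*1000).round(1).tolist() for i in range(1,n) if s[i,4]>100])
L=lipfit('s12.png',0,.072,(.47,.72,.06,.25));print([(int(a),p.round(1).tolist()) for a,p in L])
if len(L)>=4: print(rigid([p for a,p in L])[:2])
a=cv2.absdiff(load('s12.png')['color'],load('scene0.png')['color']).max(2)
for n,(x,y) in dict(breaker=(310,280),terminal=(331,249),driver=(520,278),socket=(138,233)).items(): print(n,np.median(a[y-12:y+12,x-12:x+12]))
pose(); robot.hand_in()
E
```

```text
[[516.4, -256.0, 131.8], [538.3, -184.0, 131.8], [621.6, -287.9, 131.7], [643.6, -216.0, 131.7]]
[(45, [651.3, 207.4]), (42, [661.4, 132.8]), (39, [542.3, 193.0]), (32, [551.2, 117.9])]
(array([586.69273339, 160.82957676]), np.float64(7.47061660033671))
breaker 15.0
terminal 11.0
driver 1.0
socket 1.0
t 19.6 p [ 589.4 -239.2  255.9] phi_x 163.16 tilt [-0.0032  0.002  -1.    ] F [-0.6  0.6 -0.7] M [ 0.04  0.   -0.01] w 87.0 q [-0.56  0.53  1.38 -0.    1.24 -1.84] v 0.011
the job is handed in; nothing more can be done
```

I lifted the top tray out of the pair, turned it end for end and stood its feet on the filled tray's rim. I then slid it about 19 mm to the stop walls, tugged it up, set it back against the stops and released it. I handed in at about 19.6 s, and no verdict was reported.

**Tug:** the wrist force was about 16 N, roughly 12 N over the tray's weight. That is more than the 8 N asked but well under 25 N. The tray rose evenly by 3 mm and stopped there, so the lips held it.

**Final checks:**
- **Seating:** all four lip tops of the placed tray are at 131.7–131.8 mm, so it is level and standing on the rim. It is centred within about 0.5 mm in y.
- **Position along x:** the raw camera readings disagreed, at +3 to +5.5 mm. The lip patches measure 19 mm instead of 16 because they include the 3 mm stop wall. With that corrected, the wrist camera gives about 0 mm and the side camera about 0.5 mm. The scene camera still gives about 2.5 mm, which is inside the 5 mm limit. The stop was also firm when I pushed again with the weight off the rim.
- **Other things:** the lower tray was within 1 mm of its start. The screwdriver and socket were unchanged in the picture. I saw no movement of the breaker or terminal; I did not measure them, and their small picture difference may just be shadow. The gripper was open and clear.

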